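# Clear the weighing bench for wiping down

## Task

Clear the weighing bench so it can be wiped down: hang the red S-hook on the raised steel rail, hang the white pail by its wire handle from the hook's lower curl, and stand every blue-capped sample jar upright on the narrow raised white ledge, well on the board. Do not knock any jar over, and leave the amber bottle, the white tub and the loose yellow cap where they are. Let go of everything at the end.

Things in the scene. Friction and masses are not known exactly. Their poses are not given: they have to be found in the camera images.
- rail: fixed steel rail: a bare bar 12 mm in diameter, 240 mm long, along the body's y axis, centre at z = 300 mm, on two round posts (16 mm thick, feet 70 mm across) at y = +-120 mm. Origin on the bench under the bar's middle; its -x side faces the robot. At the left of the bench, turned up to 0.3 rad.
- rail_mid (a point): middle of the bar, on its centre line, 300 mm above the bench
- stand: fixed grey parking stand holding the hook at the start: a bar 12 mm in diameter, 80 mm long, along the body's y axis at z = 125 mm, on two posts (16 mm thick, feet 70 mm across) at y = +-40 mm. Origin on the bench under the bar's middle.
- hook: red S-hook of 8 mm round bar, 112 mm tall, 52 mm wide, 60 g, in its own x-z plane (z up), origin at its middle. Starts hanging on the stand's bar, -x side to the robot, axes near the stand's. Straight shank from (-22,0,30) to (22,0,-30) mm. Good grip: outer side of the upper curl, about (-26,0,26) mm, fingers closing along y. Hung on a bar, it swings and turns a little.
- hook_upper (a point): centre of the hook's upper curl, at (0,0,30) mm of the hook: half circle of 22 mm radius (bar centre line), open downward, free tip on the +x side at (22,0,27) mm. When hung it lies 12 mm straight below the bar's centre line.
- hook_seat (a point): where the centre of the pail's wire lies when hung in the lower curl, at (0,0,-45) mm of the hook. The lower curl is a half circle of 22 mm radius (centre line) about (0,0,-30) mm, open upward, free tip on the -x side at (-22,0,-27) mm.
- pail: white pail 75 mm tall, 90 mm across the rim, 74 mm the foot, 140 g, origin at the centre of its underside, upright on the bench at the start. A rigid wire handle 6 mm thick arches over it along y. Blue lugs at the rim along +x and -x, 16 mm wide (y), z 60 to 74 mm, 44 to 87 mm from the axis: grip one across its width, 72 mm out, from above or tilted. May be knocked 2 to 4 cm aside.
- pail_bail (a point): centre of the wire at the peak of the pail's handle, 133 mm above its underside
- ledge: fixed white ledge: a narrow board 50 mm deep (x), 380 mm long (y), top 80 mm above the bench, no lips, on two aluminium uprights. Origin on the bench under the board's middle. At the right of the bench, turned up to 0.45 rad; room for six jars in a row about 60 mm apart.
- jar0: sample jar (four to six are present): round, clear with white contents, 40 mm across and 62 mm tall with a blue cap 36 mm across (its top 18 mm), 70 g, origin at the centre of its underside; stands on the bench at the start
- jar1: sample jar (four to six are present): round, clear with white contents, 40 mm across and 62 mm tall with a blue cap 36 mm across (its top 18 mm), 70 g, origin at the centre of its underside; stands on the bench at the start
- jar2: sample jar (four to six are present): round, clear with white contents, 40 mm across and 62 mm tall with a blue cap 36 mm across (its top 18 mm), 70 g, origin at the centre of its underside; stands on the bench at the start
- jar3: sample jar (four to six are present): round, clear with white contents, 40 mm across and 62 mm tall with a blue cap 36 mm across (its top 18 mm), 70 g, origin at the centre of its underside; stands on the bench at the start
- jar4: sample jar (four to six are present): round, clear with white contents, 40 mm across and 62 mm tall with a blue cap 36 mm across (its top 18 mm), 70 g, origin at the centre of its underside; stands on the bench at the start
- jar5: sample jar (four to six are present): round, clear with white contents, 40 mm across and 62 mm tall with a blue cap 36 mm across (its top 18 mm), 70 g, origin at the centre of its underside; stands on the bench at the start
- amber: bystander: amber bottle with a black cap, 60 mm across, 130 mm tall, origin at the centre of its underside
- tub: bystander: white tub, 70 mm across, 90 mm tall, origin at the centre of its underside
- cap: bystander: loose yellow bottle cap lying on the bench, 44 mm across, 14 mm tall, origin at the centre of its underside

How it is judged:
On the way, in this order (a step that is already met when the one before it is completed fails the run):
1. the S-hook hangs on the rail, released (x of hook_upper in the frame of rail between -0.02 and 0.02 m and y of hook_upper in the frame of rail between -0.1 and 0.1 m and z of hook_upper in the frame of rail between 0.275 and 0.297 m and contact force between hook and rail above 0.1 N and angle between hook's own z axis and vertical below 0.6 rad and contact force between the fingers and hook below 0.05 N), for 0.3 s.
2. the pail hangs from the hook's lower curl, released, with the hook still on the rail (all of step 1 and distance between pail_bail and hook_seat below 0.018 m and contact force between pail and hook above 0.3 N and angle between pail's own z axis and vertical below 0.6 rad and contact force between the fingers and pail below 0.05 N and height (world z) of pail above 0.03 m), for 0.3 s.
At the end, for the whole second after the job is handed in: Hook on the rail (within 34 degrees of upright); pail hanging in its lower curl (handle peak within 18 mm of the seat, within 34 degrees of upright); each jar upright and still on the ledge, within 20 mm of its centre line and 185 mm of its middle; all released (all of step 2 and x of jar0 in the frame of ledge between -0.02 and 0.02 m and y of jar0 in the frame of ledge between -0.185 and 0.185 m and z of jar0 in the frame of ledge between 0.074 and 0.086 m and angle between each of jar0, jar1, jar2, jar3, jar4, jar5's own z axis and vertical below 0.1 rad and linear speed of each of jar0, jar1, jar2, jar3, jar4, jar5 below 0.03 m/s and contact force between the fingers and jar0 below 0.05 N and x of jar1 in the frame of ledge between -0.02 and 0.02 m and y of jar1 in the frame of ledge between -0.185 and 0.185 m and z of jar1 in the frame of ledge between 0.074 and 0.086 m and contact force between the fingers and jar1 below 0.05 N and x of jar2 in the frame of ledge between -0.02 and 0.02 m and y of jar2 in the frame of ledge between -0.185 and 0.185 m and z of jar2 in the frame of ledge between 0.074 and 0.086 m and contact force between the fingers and jar2 below 0.05 N and x of jar3 in the frame of ledge between -0.02 and 0.02 m and y of jar3 in the frame of ledge between -0.185 and 0.185 m and z of jar3 in the frame of ledge between 0.074 and 0.086 m and contact force between the fingers and jar3 below 0.05 N and x of jar4 in the frame of ledge between -0.02 and 0.02 m and y of jar4 in the frame of ledge between -0.185 and 0.185 m and z of jar4 in the frame of ledge between 0.074 and 0.086 m and contact force between the fingers and jar4 below 0.05 N and x of jar5 in the frame of ledge between -0.02 and 0.02 m and y of jar5 in the frame of ledge between -0.185 and 0.185 m and z of jar5 in the frame of ledge between 0.074 and 0.086 m and contact force between the fingers and jar5 below 0.05 N); the robot touches nothing.
It fails at once if a sample jar is knocked over (tilted more than 45 degrees) (angle between any of jar0, jar1, jar2, jar3, jar4, jar5's own z axis and vertical above 0.8 rad).
It fails at once if the amber bottle, the tub or the loose cap is moved more than 30 mm (distance of any of amber, tub, cap from where it was at the start of the episode above 0.03 m).
Of jar0, jar1, jar2, jar3, jar4, jar5 only 4 to 6 are there at a start; the rules pass over those that are not, and their reading is None.
At some moment in a run one of pail may be knocked a few centimetres aside while the robot is not near it.
It also fails if it takes over 210 s, if anything falls off the work surface, if the arm or the gripper's body presses on something with over 40 N, if the wrist force passes 120 N, or if a joint passes its speed limit or range.

## Robot

A 6-joint arm with a two-finger parallel gripper is mounted at the origin on the work surface. World frame = base frame: x ahead of the robot, y to its left, z up, the work surface at z = 0. Lengths are in m, angles in rad, forces in N, time in s.
With the tool pointing down it reaches from about 0.3 to 0.775 m from the base axis. Payload 14.6 kg.
Tool frame: the origin (TCP) lies between the finger pads; the fingertips stand 8 mm ahead of it and the grasp point (between the pads) lies 11 mm behind it (ctrl.tip_reach is the distance from the TCP to the fingertips, in m); y points along the fingers, z is the direction in which the jaws open and shut, and the axes are right-handed (so a half turn about y gives the same grasp; the last joint's range is limited). The gripper opens to 94 mm and grips with 3 to 60 N. Pads are 16 mm wide; open, the fingers measure 119 mm over their backs; the gripper's body (75 mm by 177 mm) begins 78 mm behind the grasp point.
Start: joints at [1.15, 0.3, 1.521, -0, 1.321, -0.067], TCP at [0.191, 0.516, 0.213] pointing down, gripper open.
Joint ranges: [-3.03, 3.03], [-0.79, 2.21], [0.23, 2.52], [-1.04, 4.18], [0, 3.07], [-2.55, 2.55]. Speed limits (rad/s): [2.22, 2.22, 2.57, 3.14, 3.14, 3.14].

## Interface

Orientations are given as [roll, pitch, yaw] about the fixed x, y, z axes, in that order (R = Rz(yaw) Ry(pitch) Rx(roll)).
In Python, from station import ctrl gives the robot as it stands.
- The arm moves only by the tool play_rows, never from a script. Its arguments are lists of equal length, an entry for each row: "twist": the turn, a rotation vector about the world's x, y, z as a fraction of full scale, a list of three; "travel": the shift along the world's x, y, z as a fraction of full scale, a list of three; "grip": the gripper's target within -1 to 1 (shut at 1, half-way at 0, fully open at -1). A call has 1 to 12 rows; each row shifts and turns the commanded pose from where the row before left it; what a row does not reach is not made up. Full scale, the value 1, is 5 cm for a shift and 90 degrees for a turn. A row lasts 1/10 s, in which the tool goes at most 50 mm and 8.59 degrees, less where a joint would pass 70% of its speed; a pose out of reach is approached as far as the arm can. A call with a number of a shift or a turn outside -1 to 1 is refused whole. A call with a gripper value outside its range is refused whole. The fingers move at their own pace and stop on an object; "force" is the grip in N (left out, the last holds). Time passes only in rows, so rows that do not move let the fingers close. It gives the time, the measured TCP pose, the force and the opening at its end, in the units of the state.
- ctrl.get_obs(): the state, without advancing time (a new reading comes with each control period).
- ctrl.camera(name): name is "scene" or "side" or "wrist"; returns a dict with "img" (400x640x3 uint8, red, green, blue), "vfov" (degrees; the focal length in pixels is half the picture's height over the tangent of half this angle, whatever the lens; pixels are square), "cx", "cy" (the principal point, pixels), "rvec" (rotation vector, rad) and "tvec" (3), from world to camera coordinates, as OpenCV has them. Camera axes: x right, y down, z forward; pixel columns grow to the right and rows downward; lengths in m; the calibration is good to about 2 mm. A picture is of the moment at which its call begins. There is no depth.
- ctrl.hand_in(): hands the job in, once; it reports no verdict.
Trained networks look in a picture, given as the dict that the camera call returned (one of the last four; its "shot" number tells which), for a name from the list of things; names that differ only in an ending like _2 or _b are one class to them, and where a whole thing is asked for, a point or a joint stands for the part that bears it (a point fixed in the world has none). Each returns a list of dicts, best first, with "confidence" (0 to 1); they miss things now and then, are a little off and sometimes report something else, mostly with a low value. They report only what shows in the picture. A call takes as long as a camera call.
- ctrl.boxes_of(name, picture): "point" ([column, row] in pixels, amid what is visible of it).
- ctrl.trace(name, picture): "pixels" (400x640 bool, what is visible of it) and "point" ([column, row] in pixels, amid what is visible of it).
The state is a dict: "time_s": time; "qpos": joint angles; "joint_vel": joint speeds; "tau": joint torques, N m; "ee_pos": TCP position; "eef_rot": TCP orientation; "force": force on the tool from outside, world axes, zero at the start; "moment": the same for the moment, N m; "grip_width": finger opening in m.
Only numpy, scipy, OpenCV 4.12 (cv2) and the standard library are available. Lean on these libraries where they do the work, as an engineer would, in place of code of your own. Each camera call takes 0.05 s, during which the arm holds its last target.

## Working session

There is one attempt and no reset: what is moved stays moved. The work goes in short steps, Python scripts to look and compute and a tool call to move; the robot and the scene stay as the last step left them, time stands still between calls to the robot, and variables do not carry over. Pictures are saved under pics/ and viewed, and the job is handed in when it is done.

Besides the shell and the picture viewer there is one more tool, called after ">>>" as name(argument=value, ...), one argument or row to a line, values as JSON. play_rows: Moves the arm, as the interface text tells. Its arguments: {"type":"object","properties":{"twist":{"type":"array"},"travel":{"type":"array"},"grip":{"type":"array"},"force":{"type":"number"}},"required":["twist","travel","grip"]}

```bash
ls -la; mkdir -p pics
cat > h.py <<'E'
import numpy as np, cv2, json
from station import ctrl
from scipy.spatial.transform import Rotation as R
def cam(n): return ctrl.camera(n)
def K(p):
    f=200/np.tan(np.radians(p['vfov'])/2); return np.array([[f,0,p['cx']],[0,f,p['cy']],[0,0,1.]])
def RT(p): return cv2.Rodrigues(np.array(p['rvec'],float))[0], np.array(p['tvec'],float).reshape(3)
def proj(p,X):
    r,t=RT(p); c=(np.atleast_2d(X)@r.T+t)@K(p).T; return c[:,:2]/c[:,2:]
def ray(p,uv):
    r,t=RT(p); d=np.linalg.inv(K(p))@np.array([uv[0],uv[1],1.]); return -r.T@t, r.T@d/np.linalg.norm(d)
def onz(p,uv,z):
    o,d=ray(p,uv); return o+d*(z-o[2])/d[2]
def tri(obs):
    A=np.zeros((3,3));b=np.zeros(3)
    for p,uv in obs:
        o,d=ray(p,uv); M=np.eye(3)-np.outer(d,d); A+=M;b+=M@o
    return np.linalg.solve(A,b)
def save(p,n): cv2.imwrite('pics/'+n,cv2.cvtColor(p['img'],cv2.COLOR_RGB2BGR))
E
python3 - <<'E'
from h import *
print(ctrl.get_obs())
for n in ['scene','side','wrist']:
    p=cam(n); save(p,n+'0.png'); print(n,p['vfov'],p['cx'],p['cy'],p['rvec'],p['tvec'],p['shot'],'pos',ray(p,(320,200)))
E
```

```text
total 12
drwxr-xr-x  3 agent agent 4096 Dec  7 04:18 .
drwxr-xr-x 23 root  root  4096 Dec  7 04:18 ..
drwxr-xr-x  2 agent agent 4096 Dec  7 04:18 pics
{'time_s': 0.0, 'qpos': array([ 1.15037563e+00,  3.00500442e-01,  1.52157169e+00,  3.37131309e-05,
        1.32065803e+00, -6.65889069e-02]), 'joint_vel': array([ 0.00028131,  0.00133947, -0.00092363,  0.00063613, -0.00095273,
        0.00114484]), 'tau': array([-7.35697677e-05, -5.31809020e+01, -3.52737021e+01,  7.09070452e-02,
        2.44987925e-02, -3.48850813e-05]), 'ee_pos': array([0.19046343, 0.51571421, 0.21287419]), 'eef_rot': array([-1.57192914e+00,  1.08271442e-04, -3.53840212e-01]), 'force': array([0.72108913, 0.42572974, 0.07775033]), 'moment': array([-0.02127632, -0.02373093, -0.06344493]), 'grip_width': 0.09356261676123544}
scene 45.40221532006802 321.7770763018455 204.248156464664 [ 0.58458316  2.71797397 -1.0508188 ] [ 0.52571557 -0.04283318  1.49468664] 1 pos (array([0.92751714, 0.71982705, 1.06482893]), array([-0.29160548, -0.6163684 , -0.73147538]))
side 48.37998528488883 315.8867604509509 209.3938662270582 [ 2.33995024 -0.24450532  0.1142403 ] [-0.54182843  0.22955864  1.36958822] 2 pos (array([ 0.34899412, -0.9069709 ,  1.13033358]), array([ 0.16765472,  0.70676279, -0.68729779]))
wrist 69.75829700035938 315.32818146269364 202.26109885264097 [-2.3974765  -1.67023177 -0.21435848] [-0.54856183 -0.02677089  0.39137816] 3 pos (array([0.12120441, 0.54062922, 0.38450381]), array([ 0.23672437, -0.07163546, -0.96893237]))
```

View pics/scene0.png

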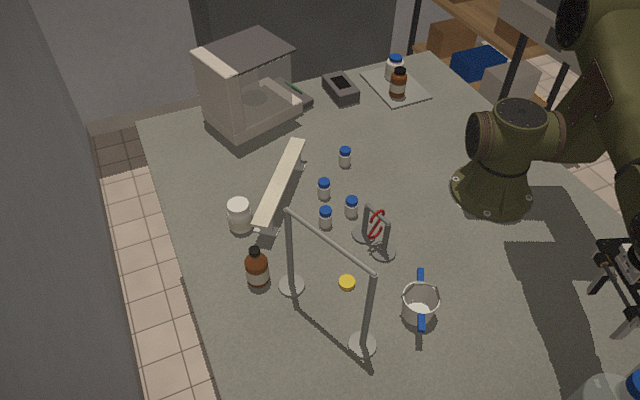

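View pics/side0.png

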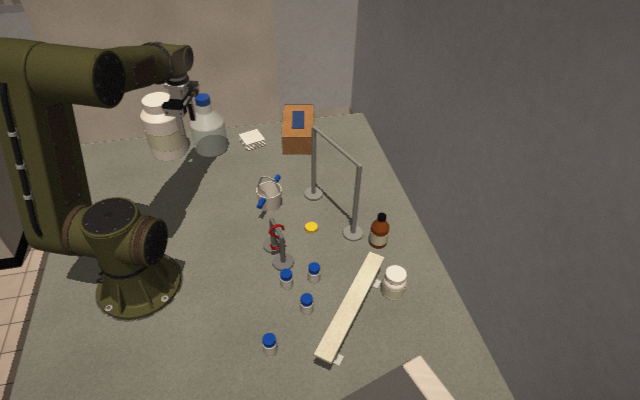

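View pics/wrist0.png

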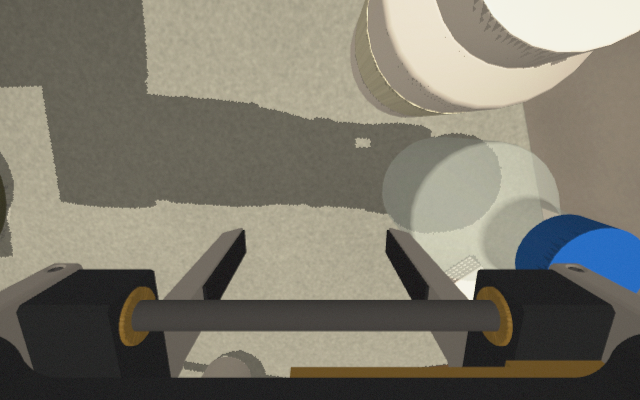

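Scene: four jars (345,155), (324,188), (351,206), (326,216); hook on the stand at (376,222), pail (420,305), rail from (288,210) to (373,275), ledge (280,185), tub (238,212), amber (257,268), yellow cap (346,283). I also see a blue-capped container next to a second amber bottle at (396,67), which I need to check by size. Next I'll measure positions.

```bash
cat > m1.py <<'E'
from h import *
S=cam('scene'); D=cam('side')
for n in ['rail','stand','hook','hook_upper','hook_seat','pail','pail_bail','ledge','jar0','amber','tub','cap']:
    for nm,p in(('S',S),('D',D)):
        r=ctrl.boxes_of(n,p)
        print(n,nm,[(np.round(x['point'],1).tolist(),round(x['confidence'],2)) for x in r])
        if n in('jar0','amber','tub','cap','pail'):
            z={'jar0':.031,'amber':.065,'tub':.045,'cap':.007,'pail':.037}[n]
            print('   ',[np.round(onz(p,x['point'],z)[:2],3).tolist() for x in r])
E
python3 m1.py
```

```text
rail S [([348.7, 260.7], 0.69)]
rail D [([354.1, 185.4], 0.94)]
stand S [([373.2, 240.9], 0.59)]
stand D [([278.4, 248.3], 0.69), ([305.9, 306.7], 0.37)]
hook S [([373.9, 233.3], 0.52), ([345.5, 281.7], 0.47)]
hook D [([272.3, 234.1], 0.69)]
hook_upper S [([376.3, 230.7], 0.68)]
hook_upper D [([273.1, 230.4], 0.46)]
hook_seat S [([375.6, 227.5], 0.69)]
hook_seat D []
pail S [([420.4, 300.8], 0.75), ([354.3, 264.6], 0.55)]
    [[0.432, 0.263], [0.531, 0.1]]
pail D [([268.6, 194.9], 0.64)]
    [[0.44, 0.281]]
pail_bail S [([417.3, 301.7], 0.94)]
pail_bail D [([266.2, 195.7], 0.92)]
ledge S [([276.2, 188.7], 0.87)]
ledge D [([349.2, 309.2], 0.97)]
jar0 S [([322.0, 188.4], 0.63), ([353.4, 205.9], 0.58), ([326.5, 216.2], 0.5)]
    [[0.49, -0.193], [0.436, -0.09], [0.525, -0.086]]
jar0 D [([313.3, 274.7], 0.78), ([270.6, 344.5], 0.73), ([304.3, 306.4], 0.64), ([283.1, 282.2], 0.47)]
    [[0.525, -0.097], [0.365, -0.301], [0.476, -0.202], [0.43, -0.106]]
amber S [([258.0, 267.6], 0.72)]
    [[0.769, 0.026]]
amber D [([378.0, 232.8], 0.83)]
    [[0.759, -0.0]]
tub S [([237.5, 215.0], 0.64)]
    [[0.758, -0.181]]
tub D [([392.6, 282.2], 0.56)]
    [[0.749, -0.183]]
cap S []
    []
cap D [([380.1, 234.1], 0.42)]
    [[0.787, 0.042]]
```

Run:
```python
import cv2
a=cv2.imread('pics/scene0.png');b=cv2.imread('pics/side0.png')
cv2.imwrite('pics/z1.png',cv2.resize(a[130:370,220:460],None,fx=2.5,fy=2.5,interpolation=cv2.INTER_CUBIC)[:600,:800])
cv2.imwrite('pics/z2.png',cv2.resize(b[115:375,230:430],None,fx=2.3,fy=2.3,interpolation=cv2.INTER_CUBIC))
cv2.imwrite('pics/z3.png',cv2.resize(a[30:130,300:500],None,fx=4,fy=4,interpolation=cv2.INTER_CUBIC))
```

```text
(no output)
```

View pics/z1.png

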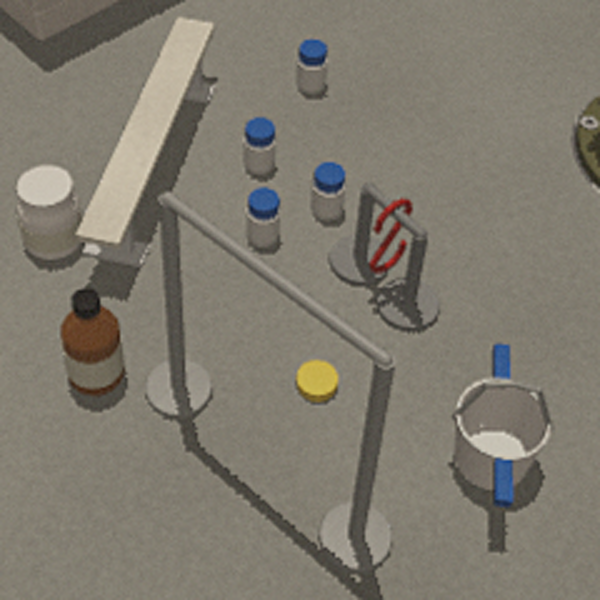

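View pics/z2.png

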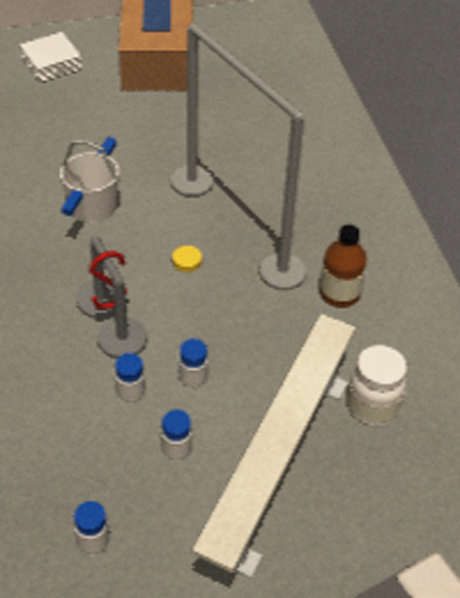

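View pics/z3.png

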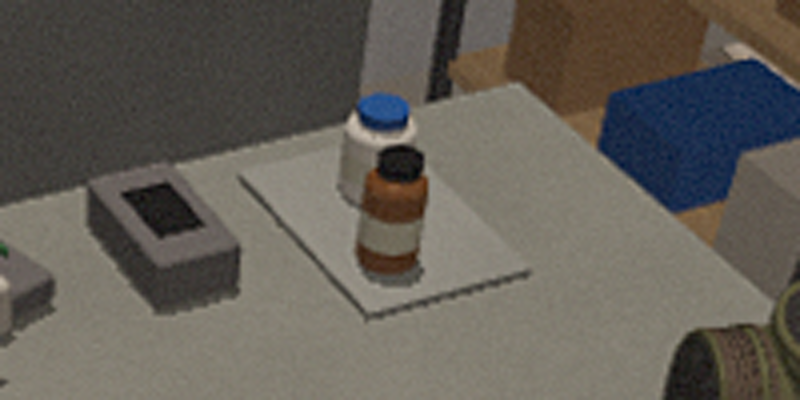

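```bash
cat > m2.py <<'E'
from h import *
S=cam('scene'); D=cam('side')
def z1(u,v): return (u/2.5+220,v/2.5+130)
def z2(u,v): return (u/2.3+230,v/2.3+115)
def pr(name,ps,pd,z):
    a=np.array([onz(S,z1(*q),z)[:2] for q in ps]); b=np.array([onz(D,z2(*q),z)[:2] for q in pd])
    print(name,'S',a.round(3).tolist(),'D',b.round(3).tolist()); 
    print('  mid',a.mean(0).round(4),b.mean(0).round(4))
    return a,b
for name,ps,pd,z in [('rail',[(165,198),(388,358)],[(297,117),(193,32)],.3),('stand',[(368,188),(424,235)],[(122,280),(95,243)],.125),
  ('ledge',[(178,20),(213,27),(117,247),(78,236)],[(240,570),(195,548),(325,316),(355,330)],.08)]:
    a,b=pr(name,ps,pd,z)
    for q in(a,b):
        if len(q)==2: d=q[0]-q[1]; print('  len',np.linalg.norm(d),'yaw',np.degrees(np.arctan2(d[0],-d[1])),(np.arctan2(d[0],-d[1])))
        else:
            d=(q[0]+q[1]-q[2]-q[3])/2; print('  len',np.linalg.norm(d),'yaw',np.arctan2(d[0],-d[1]))
    
th=np.linspace(0,2*np.pi,40,endpoint=False)
def capmask(p,x,y,r=.018,z0=.044,z1_=.062):
    P=np.vstack([np.c_[x+r*np.cos(th),y+r*np.sin(th),0*th+z] for z in(z0,z1_)])
    h=cv2.convexHull(proj(p,P).astype(np.float32)); m=cv2.moments(h); return np.array([m['m10'],m['m01']])/m['m00'],m['m00']
from scipy.optimize import fsolve
for nm,p in(('S',S),('D',D)):
    hsv=cv2.cvtColor(p['img'],cv2.COLOR_RGB2HSV)
    m=((hsv[...,0]>100)&(hsv[...,0]<125)&(hsv[...,1]>130)&(hsv[...,2]>50)).astype(np.uint8)
    n,l,st,c=cv2.connectedComponentsWithStats(m)
    for i in range(1,n):
        if st[i,4]<30: continue
        g=onz(p,c[i],.055)[:2]
        s=fsolve(lambda q: capmask(p,*q)[0]-c[i],g)
        print(nm,c[i].round(1),st[i,4],'exp area',round(capmask(p,*s)[1]),'xy',s.round(4))
    save(p,'cur_%s.png'%nm)
E
python3 m2.py
```

```text
rail S [[0.701, 0.07], [0.605, 0.293]] D [[0.696, 0.067], [0.605, 0.279]]
  mid [0.6529 0.1817] [0.6507 0.1727]
  len 0.24202157260804205 yaw 23.19337515725085 0.40480076114428487
  len 0.2310538429446055 yaw 23.30423822286348 0.4067356866580798
stand S [[0.446, -0.004], [0.424, 0.077]] D [[0.45, -0.008], [0.425, 0.066]]
  mid [0.4346 0.0365] [0.4371 0.0287]
  len 0.08407593736083609 yaw 14.988647564295283 0.26160125041798116
  len 0.0782883560792023 yaw 18.79821122655829 0.3280906793888039
ledge S [[0.507, -0.393], [0.471, -0.363], [0.708, -0.072], [0.741, -0.103]] D [[0.512, -0.41], [0.47, -0.375], [0.709, -0.086], [0.74, -0.117]]
  mid [ 0.6068 -0.2328] [ 0.6078 -0.2471]
  len 0.3740465300633247 yaw -0.6802156672665212
  len 0.37242669377457605 yaw -0.6764675693499018
S [475.3  61.6] 1246 exp area 73 xy [-0.3551 -0.5694]
S [395.5  57.5] 88 exp area 70 xy [-0.0767 -0.7215]
S [344.7 150.2] 81 exp area 113 xy [ 0.3612 -0.2994]
S [323.7 181.8] 89 exp area 131 xy [ 0.483  -0.1964]
S [351.5 200. ] 104 exp area 141 xy [ 0.4407 -0.096 ]
S [325.2 210.6] 104 exp area 148 xy [ 0.5276 -0.0895]
S [420.5 273.9] 75 exp area 192 xy [0.3968 0.2039]
S [421.  322.4] 125 exp area 229 xy [0.47   0.3205]
S [634.2 383.9] 272 exp area 322 xy [0.1285 0.6342]
D [201.6  99.2] 139 exp area 54 xy [0.2264 0.9646]
D [261.  202.5] 52 exp area 96 xy [0.407 0.23 ]
D [313.8 267.7] 108 exp area 131 xy [ 0.5284 -0.0876]
D [285.9 274.2] 111 exp area 135 xy [ 0.4414 -0.0945]
D [306.3 299. ] 124 exp area 150 xy [ 0.4843 -0.1933]
D [268.7 339.5] 147 exp area 178 xy [ 0.3618 -0.2975]m2.py:30: RuntimeWarning: The iteration is not making good progress, as measured by the 
 improvement from the last ten iterations.
  s=fsolve(lambda q: capmask(p,*q)[0]-c[i],g)
```

```bash
cat > m3.py <<'E'
from h import *
from scipy.optimize import minimize
S=cam('scene'); D=cam('side')
UP=4
th=np.linspace(0,2*np.pi,24,endpoint=False)
def hull(p,P,img):
    q=proj(p,P); cv2.fillConvexPoly(img,cv2.convexHull(np.round((q+.5)*UP).astype(np.int32)),1)
def T(P,x,y,a):
    c,s=np.cos(a),np.sin(a); return np.c_[x+c*P[:,0]-s*P[:,1],y+s*P[:,0]+c*P[:,1],P[:,2]]
def cyl(axis,r,a,b,c=(0,0)):
    o=[]
    for h in(a,b):
        if axis=='z': o.append(np.c_[c[0]+r*np.cos(th),c[1]+r*np.sin(th),0*th+h])
        else: o.append(np.c_[c[0]+r*np.cos(th),0*th+h,c[1]+r*np.sin(th)])
    return np.vstack(o)
def frame(h,L): return [cyl('y',.006,-L,L,(0,h)),cyl('z',.008,0,h,(0,L)),cyl('z',.008,0,h,(0,-L)),cyl('z',.035,0,.005,(0,L)),cyl('z',.035,0,.005,(0,-L))]
models={'rail':frame(.3,.12),'stand':frame(.125,.04),'ledge':[np.array([[sx*.025,sy*.19,z] for sx in(-1,1) for sy in(-1,1) for z in(.08,)])]}
def rend(p,parts,v):
    im=np.zeros((400*UP,640*UP),np.uint8)
    for P in parts: hull(p,T(P,*v),im)
    return cv2.resize(im.astype(np.float32),(640,400),interpolation=cv2.INTER_AREA)
def fit(name,v0,views,show=None):
    ms=[]
    for p in views:
        r=ctrl.trace(name,p); k=0
        m=r[0]['pixels'].astype(np.float32)
        if name=='ledge':
            g=p['img'].min(2); m=((m>0)&(g>150)).astype(np.float32)
        ms.append(m)
    def cost(v):
        c=0
        for p,m in zip(views,ms):
            i=rend(p,models[name],v); c+=1-np.minimum(i,m).sum()/np.maximum(i,m).sum()
        return c/len(views)
    best=None
    for k in range(2):
        r=minimize(cost,v0,method='Nelder-Mead',options=dict(initial_simplex=np.array([v0,np.add(v0,[.01,0,0]),np.add(v0,[0,.01,0]),np.add(v0,[0,0,.06])]),xatol=2e-4,fatol=1e-4)); v0=r.x
    return r.x,r.fun,ms
if __name__=='__main__':
    for name,v0 in [('rail',(.652,.177,.405)),('stand',(.436,.033,.29)),('ledge',(.607,-.24,-.68))]:
        for vs in((S,D),(S,),(D,)):
            x,f,ms=fit(name,v0,vs); print(name,x.round(4),round(f,3),[int(m.sum()) for m in ms])
        x,f,ms=fit(name,v0,(S,D))
        for nm,p,m in zip('SD',(S,D),ms):
            i=rend(p,models[name],x); o=p['img'].copy(); o[...,0]=np.where(i>.5,255,o[...,0]); o[...,2]=np.where(m>0,255,o[...,2])
            cv2.imwrite('pics/fit_%s_%s.png'%(name,nm),o[...,::-1])
E
python3 m3.py
```

```text
rail [0.6524 0.1816 0.391 ] 0.17 [2691, 1200]
rail [0.6542 0.181  0.3887] 0.072 [2691]
rail [0.6507 0.1832 0.391 ] 0.124 [1200]
stand [0.4349 0.0325 0.2331] 0.211 [949, 694]
stand [0.436  0.0321 0.2394] 0.213 [949]
stand [0.4339 0.035  0.2281] 0.186 [694]
ledge [ 0.6044 -0.2416 -0.6784] 0.089 [1487, 2131]
ledge [ 0.6062 -0.2405 -0.6781] 0.089 [1487]
ledge [ 0.604  -0.2411 -0.6774] 0.084 [2131]
```

```bash
cat > m4.py <<'E'
from m3 import *
t=np.linspace(np.pi,0,15)
C=np.vstack([np.c_[.022*np.cos(t),0*t,.03+.022*np.sin(t)],[[.022,0,.027]]])
Sh=np.linspace([-.022,0,.03],[.022,0,-.03],9)
Lw=np.vstack([np.c_[.022*np.cos(-t[::-1]),0*t,-.03-.022*np.sin(t[::-1])],[[-.022,0,-.027]]])
HK=[C,Sh,Lw]
def rendh(p,R3,o):
    im=np.zeros((400*UP,640*UP),np.uint8)
    for c in HK:
        P=c@R3.T+o; q=np.round((proj(p,P)+.5)*UP).astype(np.int32)
        r,tt=RT(p); d=((P@r.T+tt)[:,2]).mean(); w=max(1,int(round(.008*K(p)[0,0]/d*UP)))
        cv2.polylines(im,[q.reshape(-1,1,2)],False,1,w)
    return cv2.resize(im.astype(np.float32),(640,400),interpolation=cv2.INTER_AREA)
def redmask(p):
    h=cv2.cvtColor(p['img'],cv2.COLOR_RGB2HSV); return (((h[...,0]<8)|(h[...,0]>172))&(h[...,1]>150)&(h[...,2]>60)).astype(np.float32)
def fithook(views,v0,build,steps,near):
    ms=[]
    for p in views:
        m=redmask(p); c=proj(p,near)[0]; yy,xx=np.mgrid[:400,:640]; m[(np.hypot(xx-c[0],yy-c[1])>45)]=0; ms.append(m)
    def cost(v):
        R3,o=build(v); c=0
        for p,m in zip(views,ms):
            i=rendh(p,R3,o); c+=1-np.minimum(i,m).sum()/np.maximum(i,m).sum()
        return c/len(views)
    v0=np.array(v0,float)
    for k in range(2):
        r=minimize(cost,v0,method='Nelder-Mead',options=dict(initial_simplex=np.vstack([v0]+[v0+np.eye(len(v0))[j]*steps[j] for j in range(len(v0))]),xatol=2e-4,fatol=1e-4)); v0=r.x
    return r.x,r.fun,ms
if __name__=='__main__':
    sx,sy,sa=.4349,.0325,.2331
    def b(v):
        s,yaw,tilt=v
        R3=R.from_euler('ZY',[yaw,tilt]).as_matrix(); up=np.array([sx-np.sin(sa)*s,sy+np.cos(sa)*s,.113]); return R3, up-R3@[0,0,.03]
    for vs in((S,D),(S,),(D,)):
        for y0 in (sa,sa+.3,sa-.3):
            x,f,ms=fithook(vs,[0,y0,0],b,[.01,.15,.15],[sx,sy,.083]); print(x.round(4),round(f,3),[m.sum() for m in ms])
    def b2(v):
        R3=R.from_euler('ZY',[v[3],v[4]]).as_matrix(); return R3,v[:3]
    x,f,ms=fithook((S,D),[sx,sy,.083,sa,0],b2,[.01,.01,.01,.15,.1],[sx,sy,.083]); print(x.round(4),f)
    R3,o=b2(x)
    for nm,p,m in zip('SD',(S,D),ms):
        i=rendh(p,R3,o); c=proj(p,o)[0].astype(int); w=p['img'].copy(); w2=w.copy(); w2[...,1]=np.where(i>.5,255,w2[...,1])
        cr=lambda a:cv2.resize(a[c[1]-40:c[1]+40,c[0]-40:c[0]+40],None,fx=5,fy=5,interpolation=cv2.INTER_CUBIC)
        cv2.imwrite('pics/hook_%s.png'%nm,np.hstack([cr(w),cr(w2)])[...,::-1])
E
python3 m4.py
```

```text
[0.0014 0.2206 0.0026] 0.438 [np.float32(119.0), np.float32(95.0)]
[0.0014 0.2253 0.0022] 0.437 [np.float32(119.0), np.float32(95.0)]
[0.0014 0.2234 0.0016] 0.437 [np.float32(119.0), np.float32(95.0)]
[0.0007 0.2485 0.0016] 0.45 [np.float32(119.0)]
[0.0005 0.2486 0.0024] 0.447 [np.float32(119.0)]
[ 0.0006  0.2347 -0.0107] 0.449 [np.float32(119.0)]
[0.0021 0.217  0.0245] 0.408 [np.float32(95.0)]
[0.0017 0.2314 0.0118] 0.406 [np.float32(95.0)]
[0.0018 0.2522 0.0073] 0.406 [np.float32(95.0)]
[ 0.4343  0.0334  0.0838  0.2318 -0.0035] 0.4335089921951294
```

Positions agree across both cameras to within 2–3 mm. Next move: above the hook.

>>> play_rows(
  twist=[
    [0,0,0.016],
    [0,0,0.016],
    [0,0,0.016],
    [0,0,0.016],
    [0,0,0.016],
    [0,0,0.016],
    [0,0,0.016],
    [0,0,0.016],
    [0,0,0.016],
    [0,0,0.016],
    [0,0,0.016],
    [0,0,0.016],
  ],
  travel=[
    [0.18,-0.4,0],
    [0.18,-0.4,0],
    [0.18,-0.4,0],
    [0.18,-0.4,0],
    [0.18,-0.4,0],
    [0.18,-0.4,0],
    [0.18,-0.4,0],
    [0.18,-0.4,0],
    [0.18,-0.4,0],
    [0.18,-0.4,0],
    [0.18,-0.4,0],
    [0.18,-0.4,0],
  ],
  grip=[0,0,0,0,0,0,0,0,0,0,0,0],
  force=30,
)

```text
time_s: 3.85
ee_pos: [0.2988, 0.2751, 0.2136]
eef_rot: [-1.571, -0.0, -0.051]
force: [-0.3, -0.1, -0.2]
grip_width: 0.0473
```

>>> play_rows(
  twist=[
    [0,0,0.016],
    [0,0,0.016],
    [0,0,0.016],
    [0,0,0.016],
    [0,0,0.016],
    [0,0,0.016],
    [0,0,0.016],
    [0,0,0.016],
    [0,0,0.016],
    [0,0,0.016],
    [0,0,0.016],
    [0,0,0],
  ],
  travel=[
    [0.18,-0.4,0],
    [0.18,-0.4,0],
    [0.18,-0.4,0],
    [0.18,-0.4,0],
    [0.18,-0.4,0],
    [0.18,-0.4,0],
    [0.18,-0.4,0],
    [0.18,-0.4,0],
    [0.18,-0.4,0],
    [0.18,-0.4,0],
    [0.18,-0.4,0],
    [0,0,0],
  ],
  grip=[0,0,0,0,0,0,0,0,0,0,0,0],
)

```text
time_s: 5.05
ee_pos: [0.3981, 0.0545, 0.2135]
eef_rot: [-1.571, -0.0, 0.223]
force: [-0.2, -0.2, -0.7]
grip_width: 0.0468
```

>>> play_rows(
  twist=[
    [0,0,0.004],
    [0,0,0],
    [0,0,0],
    [0,0,0],
  ],
  travel=[
    [0.11,-0.26,-0.135],
    [0.11,-0.26,-0.135],
    [0,0,0],
    [0,0,0],
  ],
  grip=[0,0,0,0],
)

```text
time_s: 5.45
ee_pos: [0.4083, 0.0305, 0.2001]
eef_rot: [-1.571, 0.0, 0.23]
force: [0.1, -0.8, 0.1]
grip_width: 0.0471
```

Run:
```python
from h import *
p=cam('wrist'); 
o=np.array([.4345,.034,.083]); Rz=R.from_euler('z',.23).as_matrix()
for q in ([0,0,.052],[-.026,0,.026],[-.022,0,-.027],[0,0,-.052],[.022,0,.027]):
    u=proj(p,o+Rz@np.array(q))[0]; print(q,u.round(1)); cv2.circle(p['img'],tuple(int(v) for v in u),4,(0,255,0),1)
save(p,'w1.png'); print(ctrl.get_obs()['ee_pos'])
```

```text
[0, 0, 0.052] [313.5 243.9]
[-0.026, 0, 0.026] [313.6 207.7]
[-0.022, 0, -0.027] [313.9 198.3]
[0, 0, -0.052] [314.  210.7]
[0.022, 0, 0.027] [313.7 254.6]
[0.40837346 0.03058995 0.20026166]
```

View pics/w1.png

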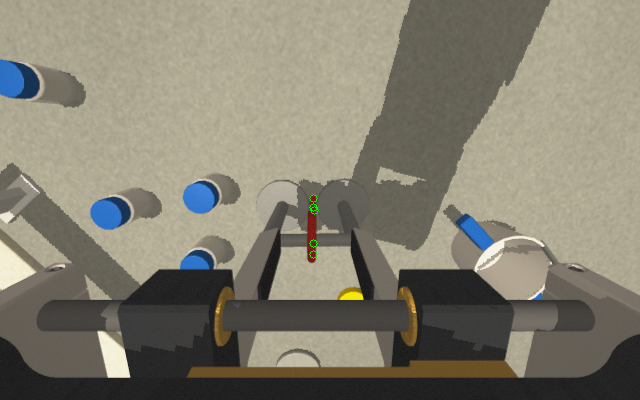

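The wrist view shows the hook (312,205–260) centred between the fingers, matching the predicted points. Descending and gripping.

>>> play_rows(
  twist=[
    [0,0,0],
    [0,0,0],
    [0,0,0],
    [0,0,0],
    [0,0,0],
    [0,0,0],
    [0,0,0],
    [0,0,0],
    [0,0,0],
    [0,0,0],
    [0,0,0],
    [0,0,0],
  ],
  travel=[
    [0.02,-0.05,-0.25],
    [0,0,-0.25],
    [0,0,-0.25],
    [0,0,-0.25],
    [0,0,-0.25],
    [0,0,-0.25],
    [0,0,-0.25],
    [0,0,-0.25],
    [0,0,-0.04],
    [0,0,0],
    [0,0,0],
    [0,0,0],
  ],
  grip=[0,0,0,0,0,0,0,0,0,0,0,0],
)

```text
time_s: 6.7
ee_pos: [0.4099, 0.0275, 0.0986]
eef_rot: [-1.571, -0.001, 0.231]
force: [0.0, 0.4, -0.6]
grip_width: 0.0472
```

>>> play_rows(
  twist=[
    [0,0,0],
    [0,0,0],
    [0,0,0],
    [0,0,0],
    [0,0,0],
    [0,0,0],
    [0,0,0],
    [0,0,0],
  ],
  travel=[
    [0,0,0],
    [0,0,0],
    [0,0,0],
    [0,0,0],
    [0,0,0],
    [0,0,0],
    [0,0,0],
    [0,0,0],
  ],
  grip=[1,1,1,1,1,1,1,1],
  force=30,
)

```text
time_s: 7.5
ee_pos: [0.4095, 0.0274, 0.0979]
eef_rot: [-1.571, 0.0, 0.23]
force: [-0.2, -0.5, 0.3]
grip_width: 0.0072
```

Run:
```python
from h import *
p=cam('wrist'); save(p,'w2.png'); p=cam('side'); cv2.imwrite('pics/s2.png',cv2.resize(p['img'][170:300,200:360],None,fx=4,fy=4,interpolation=cv2.INTER_CUBIC)[...,::-1]);o=ctrl.get_obs(); print(o['ee_pos'],o['grip_width'],o['force'])
```

```text
[0.40954511 0.02741316 0.09793615] 0.007300343402493264 [ 0.00615585 -0.76030914  0.84396301]
```

View pics/w2.png

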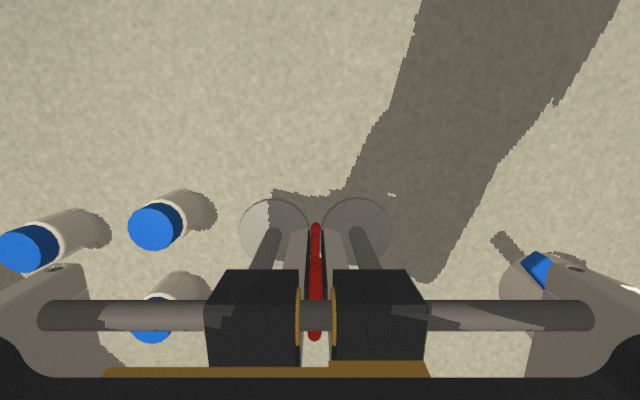

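View pics/s2.png

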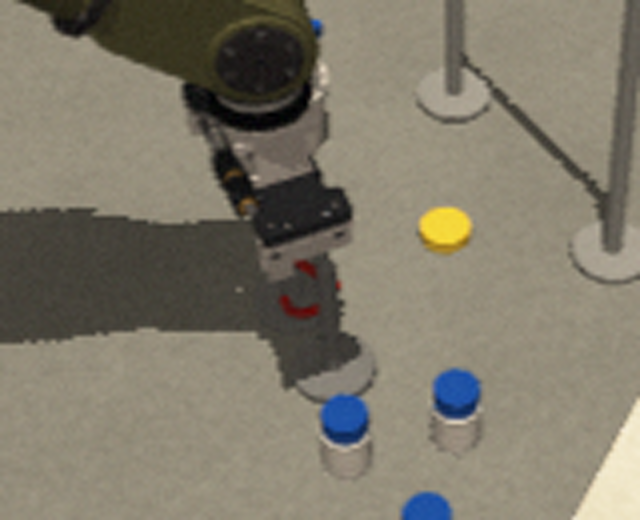

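The hook is gripped: width 7.2 mm, red bar between the pads at (316,280). I'll take it off the stand along a path that lets the bar out between tip and shank.

>>> play_rows(
  twist=[
    [0,0,0],
    [0,0,0],
    [0,0,0],
    [0,0,0],
    [0,0,0],
    [0,0,0],
    [0,0,0],
    [0,0,0],
    [0,0,0],
    [0,0,0],
    [0,0,0],
    [0,0,0],
  ],
  travel=[
    [-0.01,0,0.1],
    [-0.03,-0.01,0.2],
    [-0.1,-0.023,0.15],
    [-0.1,-0.023,0.15],
    [-0.1,-0.023,0.1],
    [-0.1,-0.023,0.1],
    [-0.15,-0.035,0],
    [-0.15,-0.035,0],
    [-0.15,-0.035,0],
    [-0.15,-0.035,0.2],
    [0,0,0.4],
    [0,0,0],
  ],
  grip=[1,1,1,1,1,1,1,1,1,1,1,1],
)

```text
time_s: 8.8
ee_pos: [0.358, 0.0152, 0.1694]
eef_rot: [-1.572, -0.003, 0.23]
force: [0.5, 0.2, -0.6]
grip_width: 0.0073
```

Run:
```python
from h import *
p=cam('wrist'); save(p,'w3.png'); p=cam('scene'); cv2.imwrite('pics/s3.png',cv2.resize(p['img'][130:330,280:480],None,fx=3,fy=3,interpolation=cv2.INTER_CUBIC)[...,::-1]);o=ctrl.get_obs(); print(o['ee_pos'],o['grip_width'],o['force'])
```

```text
[0.35735524 0.0152705  0.16747686] 0.007016704686906165 [ 0.09624718  0.42112616 -0.61594422]
```

View pics/s3.png

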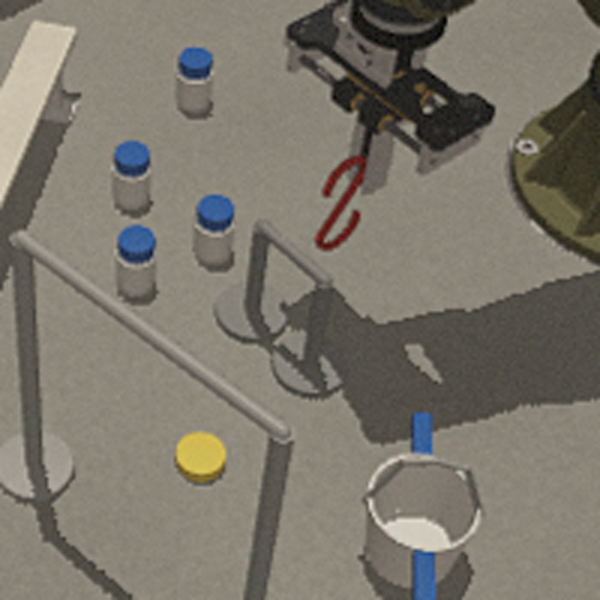

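View pics/w3.png

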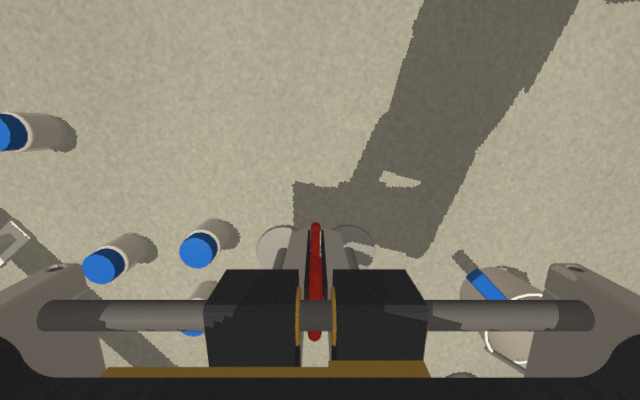

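The hook hangs free of the stand in the gripper (scene crop at (340,205)). Checking its pose in the hand.

```bash
cat > hh.py <<'E'
import m3
from m4 import *
o=ctrl.get_obs(); e=o['ee_pos']; yaw=o['eef_rot'][2]
def b(v):
    R3=R.from_euler('ZYX',[yaw+v[2],v[3],0]).as_matrix()
    off=R.from_euler('z',yaw).as_matrix()@np.array([v[0],.0007,v[1]])
    return R3,e+off
for vs in((S,D),(S,)):
    x,f,ms=fithook(vs,[.0258,-.015,0,0],b,[.006,.006,.1,.1],e+np.array([.025,.005,-.015])); print(x.round(4),round(f,3),[m.sum() for m in ms])
R3,oo=b([.0258,-.015,0,0]); 
for p in (S,D):
    i=rendh(p,R3,oo);m=redmask(p); print(np.minimum(i,m).sum(),i.sum(),m.sum())
E
python3 hh.py
```

```text
[ 0.0265 -0.0146  0.0233  0.0393] 0.526 [np.float32(124.0), np.float32(76.0)]
[ 0.0274 -0.0142  0.0209  0.0209] 0.447 [np.float32(124.0)]
120.0625 226.8125 124.0
74.25 183.0625 76.0
```

>>> play_rows(
  twist=[
    [0,0,0],
    [0,0,0],
    [0,0,0],
    [0,0,0.0115],
    [0,0,0.0115],
    [0,0,0.0115],
    [0,0,0.0115],
    [0,0,0.0115],
    [0,0,0.0115],
    [0,0,0.0115],
    [0,0,0.0115],
    [0,0,0.0115],
  ],
  travel=[
    [0,0,0.2],
    [0,0,0.4],
    [0,0,0.5],
    [0.28,0.2,0.35],
    [0.3,0.21,0.35],
    [0.32,0.22,0.35],
    [0.36,0.25,0.3],
    [0.36,0.25,0.2],
    [0.36,0.25,0.2],
    [0.36,0.25,0.1],
    [0.36,0.25,0],
    [0.36,0.25,0],
  ],
  grip=[1,1,1,1,1,1,1,1,1,1,1,1],
)

```text
time_s: 10.2
ee_pos: [0.5112, 0.1224, 0.3156]
eef_rot: [-1.571, 0.0, 0.394]
force: [1.2, -0.7, -0.3]
grip_width: 0.007
```

>>> play_rows(
  twist=[
    [0,0,0],
    [0,0,0],
    [0,0,0],
    [0,0,0],
  ],
  travel=[
    [0,0,0],
    [0,0,0],
    [0,0,0],
    [0,0,0],
  ],
  grip=[1,1,1,1],
)

```text
time_s: 10.6
ee_pos: [0.5102, 0.1215, 0.3158]
eef_rot: [-1.571, -0.0, 0.393]
force: [-0.0, -0.7, -0.7]
grip_width: 0.0071
```

```bash
python3 hh.py
cat > rel.py <<'E'
from h import *
o=ctrl.get_obs(); e=o['ee_pos']
def rf(e,a=.39,c=(.6524,.1816)):
    d=e[:2]-np.array(c); return np.array([np.cos(a)*d[0]+np.sin(a)*d[1],-np.sin(a)*d[0]+np.cos(a)*d[1],e[2]])
if __name__=='__main__': print('tcp',e.round(4),o['eef_rot'].round(3),'railframe',rf(e).round(4),'hook',(rf(e)+[.0258,.0007,-.015]).round(4),o['grip_width'],o['force'].round(1))
E
python3 rel.py
python3 - <<'E'
from h import *
p=cam('scene'); cv2.imwrite('pics/s4.png',cv2.resize(p['img'][130:330,240:440],None,fx=3,fy=3,interpolation=cv2.INTER_CUBIC)[...,::-1])
p=cam('side'); cv2.imwrite('pics/d4.png',cv2.resize(p['img'][80:280,200:440],None,fx=3,fy=3,interpolation=cv2.INTER_CUBIC)[...,::-1])
E
```

```text
[ 0.0266 -0.0143  0.0226  0.0418] 0.542 [np.float32(201.0), np.float32(58.0)]
[ 0.0282 -0.0131  0.0394  0.0372] 0.404 [np.float32(201.0)]
198.875 342.1875 201.0
56.875 180.5625 58.0
tcp [0.5103 0.1215 0.3158] [-1.571 -0.     0.393] railframe [-0.1543 -0.0015  0.3158] hook [-0.1285 -0.0008  0.3008] 0.007066787445717956 [ 0.5 -0.7 -0.9]
```

View pics/s4.png

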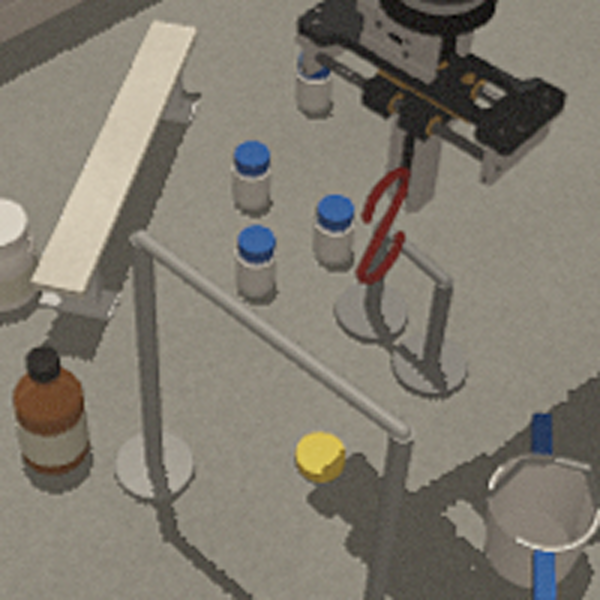

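View pics/d4.png

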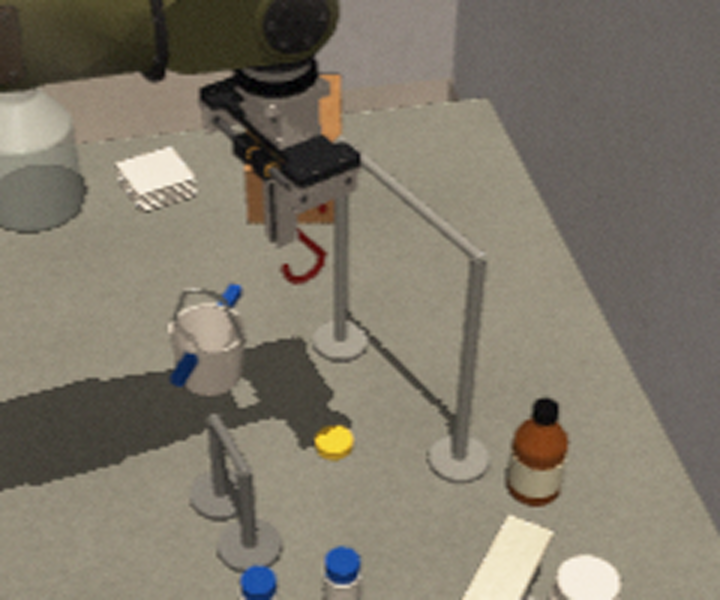

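>>> play_rows(
  twist=[
    [0,0,0],
    [0,0,0],
    [0,0,0],
    [0,0,0],
    [0,0,0],
    [0,0,0],
    [0,0,0],
    [0,0,0],
    [0,0,0],
  ],
  travel=[
    [0.2,0.08,0],
    [0.35,0.144,0],
    [0.35,0.144,0],
    [0.35,0.144,0],
    [0.35,0.144,0],
    [0.2,0.08,0],
    [0.14,0.06,0],
    [0,0,0],
    [0,0,0],
  ],
  grip=[1,1,1,1,1,1,1,1,1],
)

```text
time_s: 11.7
ee_pos: [0.6075, 0.1616, 0.3153]
eef_rot: [-1.571, 0.0, 0.393]
force: [-1.4, -0.5, 0.5]
grip_width: 0.0072
```

```bash
python3 rel.py
python3 - <<'E'
from h import *
p=cam('scene'); cv2.imwrite('pics/s5.png',cv2.resize(p['img'][150:300,260:410],None,fx=4,fy=4,interpolation=cv2.INTER_CUBIC)[...,::-1])
p=cam('side'); cv2.imwrite('pics/d5.png',cv2.resize(p['img'][80:230,240:440],None,fx=4,fy=4,interpolation=cv2.INTER_CUBIC)[...,::-1])
E
```

```text
tcp [0.6075 0.1616 0.3153] [-1.571  0.     0.393] railframe [-0.0492 -0.0014  0.3153] hook [-0.0234 -0.0007  0.3003] 0.007215622940666603 [-1.4 -0.5  0.5]
```

View pics/s5.png

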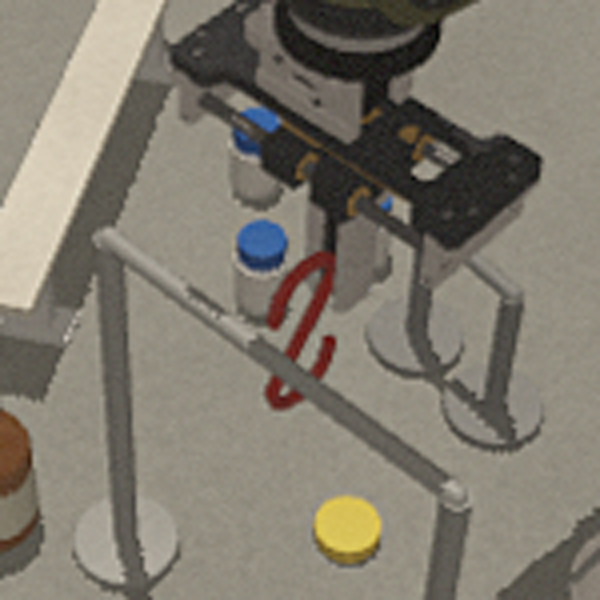

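View pics/d5.png

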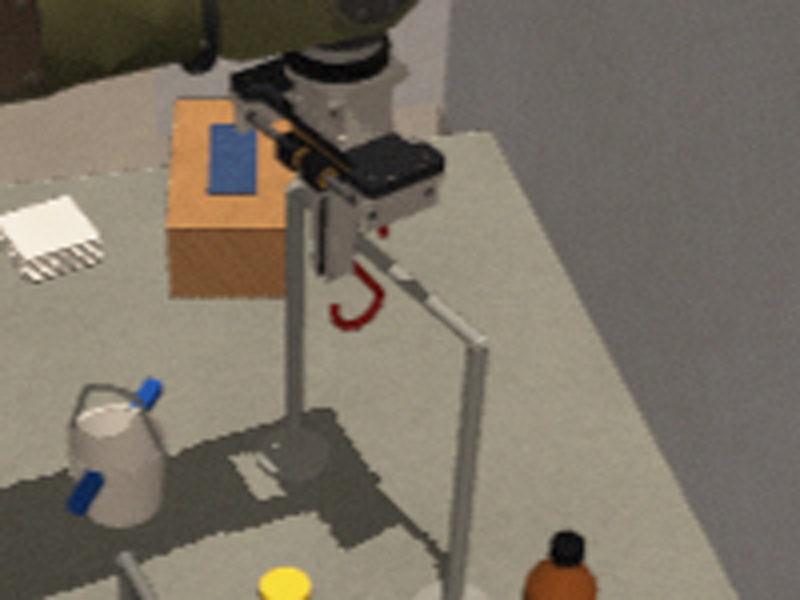

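The hook tip is over and past the bar with the shank below it. Lowering along the planned path.

>>> play_rows(
  twist=[
    [0,0,0],
    [0,0,0],
    [0,0,0],
    [0,0,0],
    [0,0,0],
    [0,0,0],
    [0,0,0],
    [0,0,0],
  ],
  travel=[
    [0.11,0.046,-0.12],
    [0.11,0.046,-0.12],
    [0.093,0.038,-0.15],
    [0.093,0.038,-0.15],
    [0.02,0.008,-0.12],
    [0.01,0.004,-0.12],
    [0,0,0],
    [0,0,0],
  ],
  grip=[1,1,1,1,1,1,1,1],
)

```text
time_s: 12.6
ee_pos: [0.6293, 0.1706, 0.2766]
eef_rot: [-1.571, -0.0, 0.393]
force: [-0.2, -0.2, -0.1]
grip_width: 0.0069
```

```bash
python3 rel.py
python3 - <<'E'
from h import *
p=cam('scene'); cv2.imwrite('pics/s6.png',cv2.resize(p['img'][150:300,260:410],None,fx=4,fy=4,interpolation=cv2.INTER_CUBIC)[...,::-1])
E
```

```text
tcp [0.6293 0.1706 0.2766] [-1.571 -0.     0.393] railframe [-0.0256 -0.0014  0.2766] hook [ 2.000e-04 -7.000e-04  2.616e-01] 0.006875916396660603 [-0.2 -0.2 -0.1]
```

View pics/s6.png

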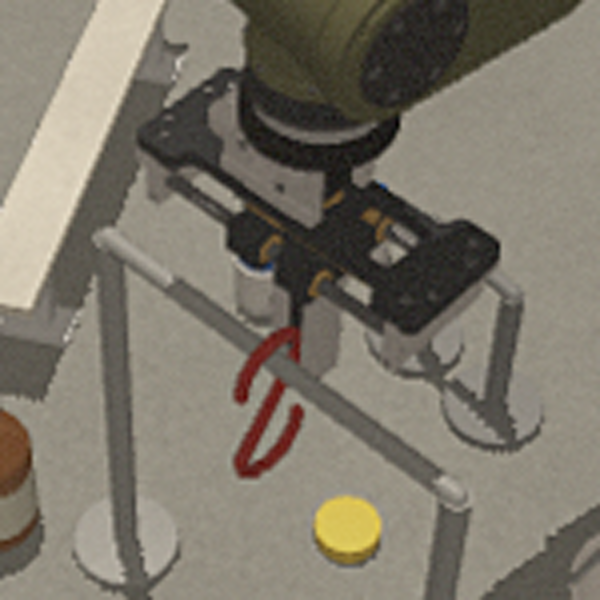

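>>> play_rows(
  twist=[
    [0,0,0],
    [0,0,0],
    [0,0,0],
    [0,0,0],
    [0,0,0],
  ],
  travel=[
    [0,0,-0.02],
    [0,0,-0.02],
    [0,0,-0.02],
    [0,0,0],
    [0,0,0],
  ],
  grip=[1,1,1,1,1],
)

```text
time_s: 13.15
ee_pos: [0.6293, 0.1706, 0.2735]
eef_rot: [-1.571, -0.0, 0.393]
force: [1.0, -0.4, -0.4]
grip_width: 0.0072
```

>>> play_rows(
  twist=[
    [0,0,0],
    [0,0,0],
    [0,0,0],
    [0,0,0],
    [0,0,0],
    [0,0,0],
    [0,0,0],
    [0,0,0],
  ],
  travel=[
    [0,0,0],
    [0,0,0],
    [0,0,0],
    [0,0,0],
    [0,0,0],
    [0,0,0],
    [0,0,0],
    [0,0,0],
  ],
  grip=[0.8,0.6,0.4,0.2,0,0,0,0],
)

```text
time_s: 13.95
ee_pos: [0.6294, 0.1706, 0.2735]
eef_rot: [-1.571, -0.0, 0.393]
force: [0.2, 0.3, 0.1]
grip_width: 0.0467
```

```bash
python3 rel.py
python3 - <<'E'
from h import *
p=cam('scene'); cv2.imwrite('pics/s7.png',cv2.resize(p['img'][150:300,260:410],None,fx=4,fy=4,interpolation=cv2.INTER_CUBIC)[...,::-1])
p=cam('wrist'); save(p,'w7.png')
E
```

```text
tcp [0.6294 0.1706 0.2735] [-1.571 -0.     0.393] railframe [-0.0255 -0.0014  0.2735] hook [ 0.0003 -0.0007  0.2585] 0.04670328292342369 [0.2 0.3 0.1]
```

View pics/s7.png

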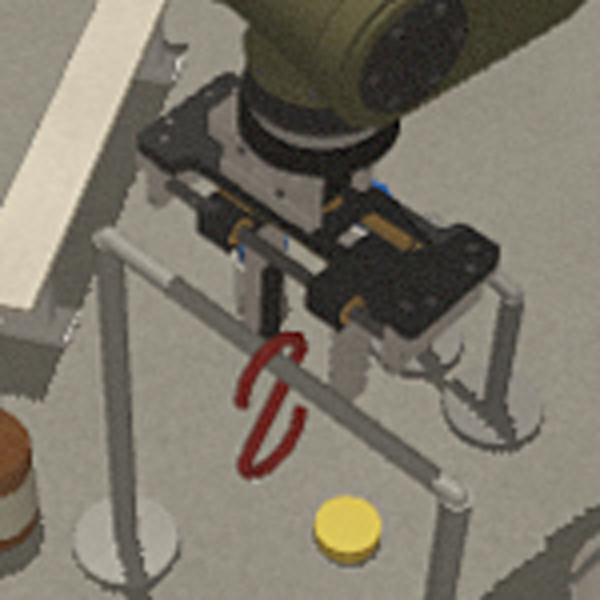

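View pics/w7.png

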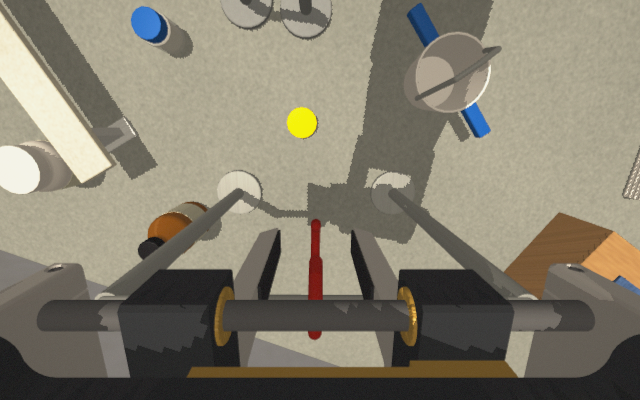

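The hook hangs on the bar, released, with the fingers clear at both sides. Backing off, then locating the pail.

>>> play_rows(
  twist=[
    [0,0,0],
    [0,0,0],
    [0,0,0],
    [0,0,0],
    [0,0,0],
    [0,0,0],
    [0,0,0],
    [0,0,0],
    [0,0,0],
    [0,0,0],
  ],
  travel=[
    [-0.19,-0.08,0],
    [-0.28,-0.115,0],
    [-0.37,-0.152,0],
    [-0.37,-0.152,0],
    [-0.37,-0.152,0],
    [-0.37,-0.152,0],
    [-0.37,-0.152,0],
    [-0.37,-0.152,0],
    [0,0,0],
    [0,0,0],
  ],
  grip=[0,0,0,0,0,0,0,0,0,0],
)

```text
time_s: 15.05
ee_pos: [0.4952, 0.1154, 0.2739]
eef_rot: [-1.571, -0.001, 0.393]
force: [-0.0, 0.0, -0.1]
grip_width: 0.0468
```

```bash
cat > pail.py <<'E'
import sys
from m3 import *
W=cam('wrist')
save(W,'pw.png')
# pail: body frustum, lugs
def box(x0,x1,y,z0,z1): return np.array([[x,s*y,z] for x in(x0,x1) for s in(-1,1) for z in(z0,z1)])
body=np.vstack([np.c_[.037*np.cos(th),.037*np.sin(th),0*th],np.c_[.045*np.cos(th),.045*np.sin(th),0*th+.075]])
lugs=[box(.046,.087,.008,.060,.074),box(-.087,-.046,.008,.060,.074)]
def blue(p):
    h=cv2.cvtColor(p['img'],cv2.COLOR_RGB2HSV); return ((h[...,0]>100)&(h[...,0]<128)&(h[...,1]>120)&(h[...,2]>35)).astype(np.float32)
views=[S,D,W]; names='SDW'
c0=np.array([float(sys.argv[1]),float(sys.argv[2]),float(sys.argv[3])])
ms=[]
for p in views:
    try: r=ctrl.trace('pail',p); m=r[0]['pixels'].astype(np.float32); 
    except Exception as e: m=np.zeros((400,640),np.float32)
    ms.append(m); 
    print([ (np.round(x['point']),round(x['confidence'],2)) for x in r])
bl=[]
for p in views:
    b=blue(p); near=np.zeros((400,640),np.float32)
    q=proj(p,T(np.array([[sx*.12,sy*.12,z] for sx in(-1,1) for sy in(-1,1) for z in(0,.12)]),*c0))
    cv2.fillConvexPoly(near,cv2.convexHull(np.round(q).astype(np.int32)),1); bl.append(b*near)
def cost(v,use):
    c=0
    for k in use:
        p=views[k]; i=rend(p,lugs,v); c+=1-np.minimum(i,bl[k]).sum()/max(1,np.maximum(i,bl[k]).sum())
    return c/len(use)
def run(use):
    best=None
    for a in (c0[2]-.3,c0[2],c0[2]+.3):
        v0=np.array([c0[0],c0[1],a])
        for k in range(3):
            r=minimize(cost,v0,args=(use,),method='Nelder-Mead',options=dict(initial_simplex=np.array([v0,v0+[.015,0,0],v0+[0,.015,0],v0+[0,0,.15]]),xatol=2e-4,fatol=1e-4)); v0=r.x
        if best is None or r.fun<best.fun: best=r
    return best
for use in ([0,1,2],[0,1],[0],[1],[2]):
    if any(bl[k].sum()<20 for k in use): print(use,'few'); continue
    r=run(use); print(use,r.x.round(4),round(r.fun,3),[bl[k].sum() for k in use])
    if use==[0,1,2]: X=r.x
try:
    for nm,p in zip(names,views):
        i=rend(p,lugs,X); o=p['img'].copy(); o[...,1]=np.where(i>.5,255,o[...,1]); 
        u=proj(p,[X[0],X[1],.133])[0]; cv2.circle(o,tuple(int(q) for q in u),3,(255,0,255),1)
        cv2.imwrite('pics/pail_%s.png'%nm,o[...,::-1])
except NameError: pass
E
python3 pail.py .434 .263 1.01; python3 rel.py
```

```text
[(array([420., 300.]), 0.57), (array([328., 252.]), 0.27)]
[(array([268., 193.]), 0.91)]
[(array([435., 188.]), 0.58)]
[0, 1, 2] [0.4412 0.2696 1.0161] 0.296 [np.float32(200.0), np.float32(78.0), np.float32(794.0)]
[0, 1] [0.4412 0.27   1.0075] 0.348 [np.float32(200.0), np.float32(78.0)]
[0] [0.4405 0.2683 1.0011] 0.279 [np.float32(200.0)]
[1] [0.4402 0.2703 1.0274] 0.405 [np.float32(78.0)]
[2] [0.4415 0.2692 1.0183] 0.178 [np.float32(794.0)]
tcp [0.4951 0.1154 0.2732] [-1.571  0.     0.393] railframe [-0.1706 -0.0014  0.2732] hook [-0.1448 -0.0007  0.2582] 0.04706307074005009 [-0.2  0.2 -0.5]
```

View pics/pail_W.png

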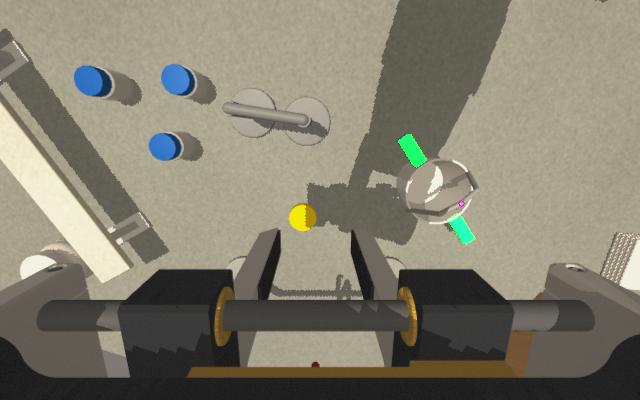

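View pics/pail_S.png

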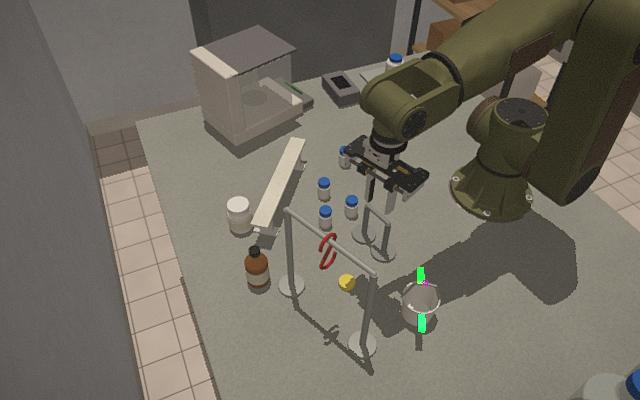

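Pail found at (0.441, 0.269), yaw 1.016; the overlays sit on the blue lugs in all three views. Going to a pre-grasp at the near lug, tool tilted 20°.

>>> play_rows(
  twist=[
    [0,0,0.0496],
    [0,0,0.0496],
    [0,0,0.0496],
    [0,0,0.0496],
    [0,0,0.0496],
    [0,0,0.0496],
    [0,0,0.0496],
    [0,0,0.0496],
    [0,0,0],
    [0,0,0],
  ],
  travel=[
    [-0.26,0.18,-0.18],
    [-0.26,0.18,-0.18],
    [-0.26,0.18,-0.18],
    [-0.26,0.18,-0.18],
    [-0.26,0.18,-0.18],
    [-0.26,0.18,-0.18],
    [-0.26,0.18,-0.18],
    [-0.26,0.18,-0.18],
    [0,0,0],
    [0,0,0],
  ],
  grip=[0,0,0,0,0,0,0,0,0,0],
)

```text
time_s: 16.35
ee_pos: [0.3913, 0.1873, 0.2018]
eef_rot: [-1.571, -0.0, 1.015]
force: [-0.1, -0.2, -0.5]
grip_width: 0.0469
```

>>> play_rows(
  twist=[
    [0.0315,-0.0196,0],
    [0.0315,-0.0196,0],
    [0.0315,-0.0196,0],
    [0.0315,-0.0196,0],
    [0.0315,-0.0196,0],
    [0.0315,-0.0196,0],
    [0,0,0],
    [0,0,0],
  ],
  travel=[
    [0,0,-0.2],
    [0,0,-0.2],
    [0,0,-0.2],
    [0,0,-0.2],
    [0,0,-0.2],
    [0,0,-0.2],
    [0,0,0],
    [0,0,0],
  ],
  grip=[0,0,0,0,0,0,0,0],
)

```text
time_s: 17.15
ee_pos: [0.3908, 0.1901, 0.1434]
eef_rot: [-1.575, -0.345, 1.014]
force: [0.2, -0.8, -0.7]
grip_width: 0.0471
```

```bash
python3 pail.py .441 .269 1.016
python3 - <<'E'
from h import *
o=ctrl.get_obs(); print(o['ee_pos'].round(4),o['eef_rot'].round(3)); M=R.from_euler('xyz',o['eef_rot']).as_matrix(); print(M.round(3))
E
```

```text
[(array([420., 298.]), 0.9)]
[(array([272., 198.]), 0.6)]
[(array([314., 249.]), 0.59)]
[0, 1, 2] [0.4416 0.2697 1.0212] 0.353 [np.float32(201.0), np.float32(79.0), np.float32(822.0)]
[0, 1] [0.441  0.2709 1.0075] 0.346 [np.float32(201.0), np.float32(79.0)]
[0] [0.4406 0.2697 1.0023] 0.278 [np.float32(201.0)]
[1] [0.4409 0.2729 1.0216] 0.392 [np.float32(79.0)]
[2] [0.442  0.2694 1.0134] 0.352 [np.float32(822.0)]
[0.3903 0.1907 0.143 ] [-1.574 -0.345  1.014]
[[ 0.497  0.182 -0.848]
 [ 0.799  0.286  0.529]
 [ 0.339 -0.941 -0.003]]
```

View pics/pail_W.png

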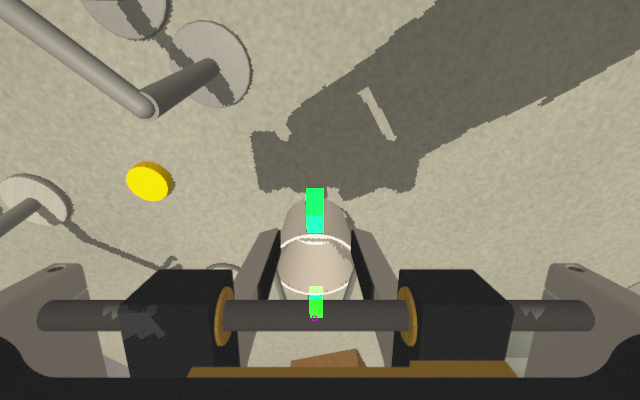

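The gripper is aligned with the near lug (315,205). Approaching and closing.

>>> play_rows(
  twist=[
    [0,0,0],
    [0,0,0],
    [0,0,0],
    [0,0,0],
    [0,0,0],
    [0,0,0],
    [0,0,0],
    [0,0,0],
    [0,0,0],
    [0,0,0],
    [0,0,0],
  ],
  travel=[
    [0.034,0.047,-0.192],
    [0.034,0.047,-0.192],
    [0.034,0.047,-0.192],
    [0.034,0.047,-0.192],
    [0.034,0.047,-0.192],
    [0.034,0.047,-0.192],
    [0.034,0.047,-0.192],
    [0.034,0.047,-0.192],
    [0.034,0.047,-0.192],
    [0,0,0],
    [0,0,0],
  ],
  grip=[0,0,0,0,0,0,0,0,0,0,0],
)

```text
time_s: 18.55
ee_pos: [0.4035, 0.2197, 0.0601]
eef_rot: [-1.58, -0.333, 1.006]
force: [-0.8, -0.7, -0.1]
grip_width: 0.0468
```

>>> play_rows(
  twist=[
    [0,0,0],
    [0,0,0],
    [0,0,0],
    [0,0,0],
    [0,0,0],
    [0,0,0],
    [0,0,0],
    [0,0,0],
  ],
  travel=[
    [0,0,0],
    [0,0,0],
    [0,0,0],
    [0,0,0],
    [0,0,0],
    [0,0,0],
    [0,0,0],
    [0,0,0],
  ],
  grip=[0.3,0.6,1,1,1,1,1,1],
  force=55,
)

```text
time_s: 19.35
ee_pos: [0.4037, 0.2196, 0.0604]
eef_rot: [-1.58, -0.334, 1.005]
force: [-2.3, -3.2, 5.5]
grip_width: 0.0152
```

Run:
```python
from h import *
o=ctrl.get_obs(); print(o['ee_pos'].round(4),o['eef_rot'].round(3),o['force'],o['grip_width'])
save(cam('wrist'),'w8.png')
p=cam('scene'); cv2.imwrite('pics/s8.png',cv2.resize(p['img'][230:370,340:500],None,fx=4,fy=4,interpolation=cv2.INTER_CUBIC)[...,::-1])
```

```text
[0.4037 0.2196 0.0604] [-1.58  -0.334  1.005] [-2.31161376 -3.19496774  5.53483331] 0.015228368931198642
```

View pics/w8.png

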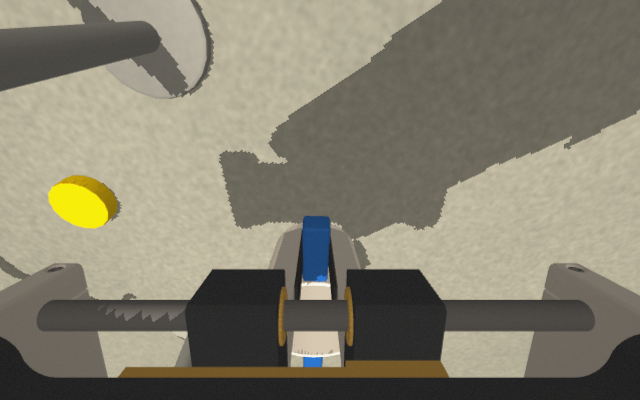

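View pics/s8.png

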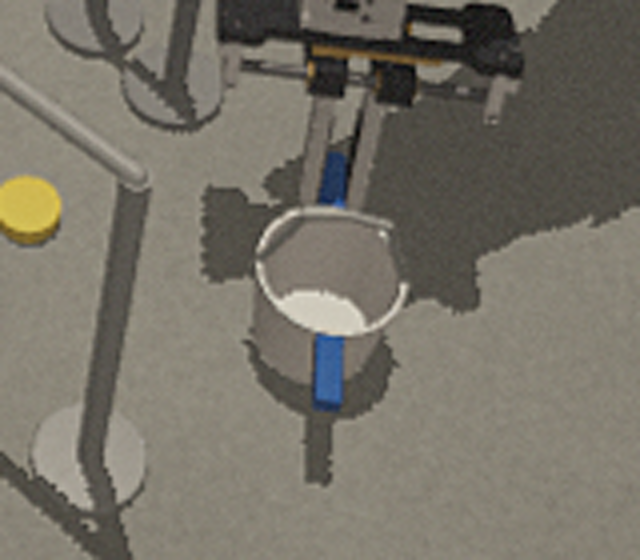

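Run:
```python
from h import *
o=ctrl.get_obs(); print(o['qpos'].round(3)); M=R.from_euler('xyz',o['eef_rot']).as_matrix(); g=o['ee_pos']-.011*M[:,1]; print('grasp',g.round(4))
d=g[:2]-np.array([.4415,.2697]);a=1.015; print('pail frame',d@[np.cos(a),np.sin(a)],d@[-np.sin(a),np.cos(a)])
```

```text
[ 0.3    0.185  2.118  0.368  0.606 -2.554]
grasp [0.4017 0.2166 0.0708]
pail frame -0.06607183071029213 0.005831080243481282
```

Joint 6 reached its limit (-2.554), so the grip sits 66 mm out instead of 72, still on the lug. Lifting while turning the yaw down, which moves joint 6 away from the limit.

>>> play_rows(
  twist=[
    [0,0,-0.01],
    [0,0,-0.02],
    [0,0,-0.03],
    [0,0,-0.03],
    [0,0,-0.03],
    [0,0,-0.03],
    [0,0,-0.03],
    [0,0,-0.03],
    [0,0,-0.03],
    [0,0,-0.03],
    [0,0,0],
    [0,0,0],
  ],
  travel=[
    [0,0,0.08],
    [0,0,0.15],
    [0,0,0.2],
    [0,0,0.2],
    [0,0,0.2],
    [0,0,0.2],
    [0,0,0.2],
    [0,0,0.2],
    [0,0,0.2],
    [0,0,0.2],
    [0,0,0],
    [0,0,0],
  ],
  grip=[1,1,1,1,1,1,1,1,1,1,1,1],
)

```text
time_s: 20.65
ee_pos: [0.4033, 0.2197, 0.1514]
eef_rot: [-1.58, -0.333, 0.583]
force: [-0.1, -0.9, -1.9]
grip_width: 0.0154
```

Run:
```python
from h import *
o=ctrl.get_obs(); print(o['qpos'].round(3),o['ee_pos'].round(4),o['eef_rot'].round(3),o['force'],o['grip_width'])
save(cam('wrist'),'w9.png')
p=cam('scene'); cv2.imwrite('pics/s9.png',cv2.resize(p['img'][200:350,300:480],None,fx=4,fy=4,interpolation=cv2.INTER_CUBIC)[...,::-1])
p=cam('side'); cv2.imwrite('pics/d9.png',cv2.resize(p['img'][100:260,200:400],None,fx=3.7,fy=3.7,interpolation=cv2.INTER_CUBIC)[...,::-1])
```

```text
[ 0.388 -0.011  2.069  0.079  0.756 -1.813] [0.4033 0.2197 0.1514] [-1.58  -0.333  0.583] [-0.14744631 -0.88633381 -1.91399063] 0.015434578792713406
```

View pics/s9.png

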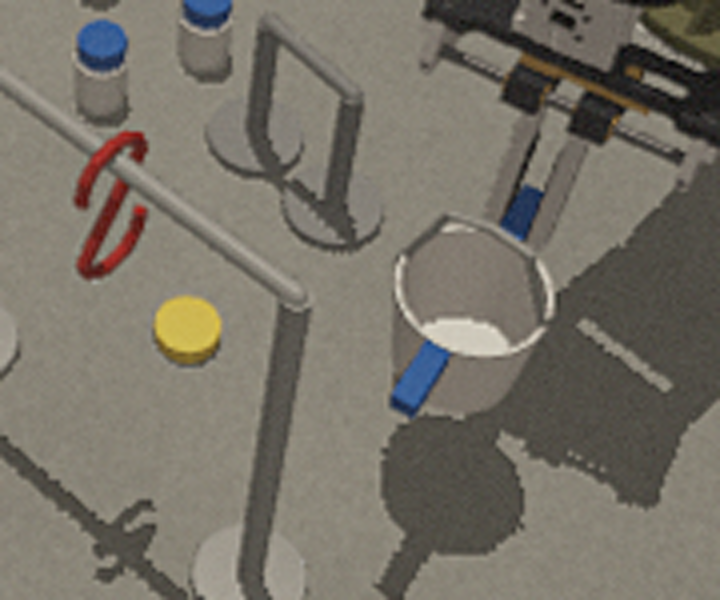

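View pics/d9.png

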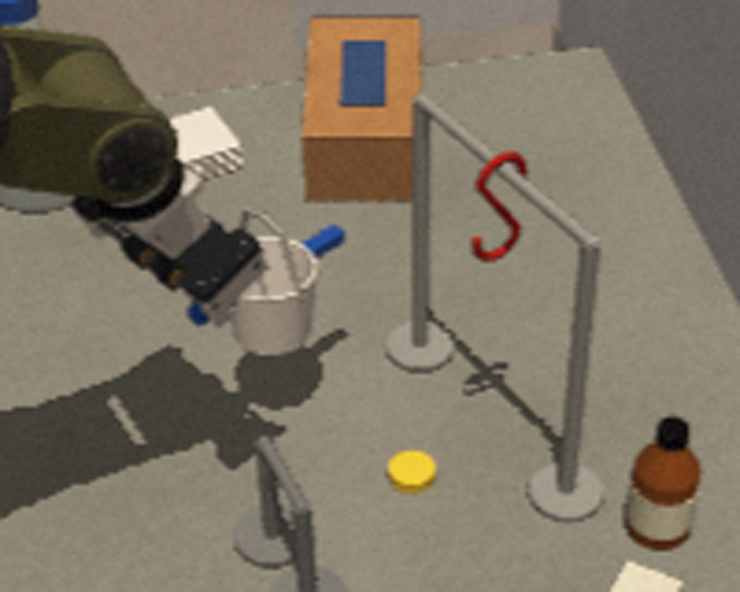

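View pics/w9.png

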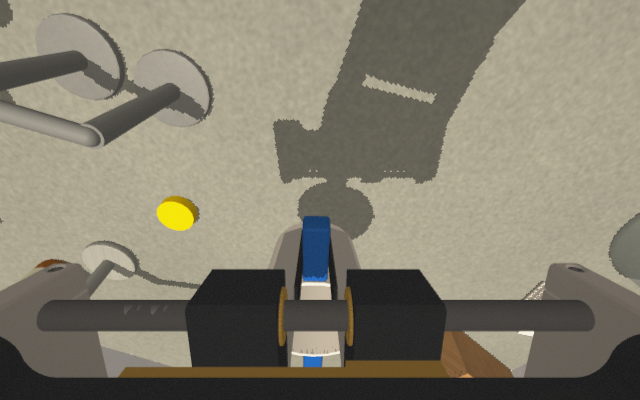

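The pail is up, apparently level, lug between the pads; the hook is visible on the rail. Measuring both poses.

```bash
cat > hang.py <<'E'
from m4 import *
W=cam('wrist')
rx,ry,ra=.6524,.1816,.39
def hookfit():
    def b(v):
        s,yaw,tilt=v
        R3=R.from_euler('ZY',[yaw,tilt]).as_matrix(); up=np.array([rx-np.sin(ra)*s,ry+np.cos(ra)*s,.288]); return R3, up-R3@[0,0,.03]
    out=[]
    for vs in((S,D),(S,),(D,)):
        x,f,ms=fithook(vs,[0,ra,0],b,[.01,.15,.1],[rx,ry,.26]); R3,o=b(x); out.append((o,R3)); print('hook s,yaw,tilt',x.round(3),round(f,3),'origin',o.round(4),'seat',(o+R3@[0,0,-.045]).round(4))
    def b2(v):
        R3=R.from_euler('ZY',[v[3],v[4]]).as_matrix(); return R3,v[:3]
    x,f,ms=fithook((S,D),[rx,ry,.258,ra,0],b2,[.008,.008,.008,.15,.1],[rx,ry,.26]); print('hook free',x.round(4),round(f,3))
    return out[0]
def box(x0,x1,y,z0,z1): return np.array([[x,s*y,z] for x in(x0,x1) for s in(-1,1) for z in(z0,z1)])
body=np.vstack([np.c_[.037*np.cos(th),.037*np.sin(th),0*th],np.c_[.045*np.cos(th),.045*np.sin(th),0*th+.075]])
far=box(.046,.087,.008,.060,.074); near=box(-.087,-.046,.008,.060,.074)
def blue(p):
    h=cv2.cvtColor(p['img'],cv2.COLOR_RGB2HSV); return ((h[...,0]>100)&(h[...,0]<128)&(h[...,1]>120)&(h[...,2]>35)).astype(np.float32)
def pailfit():
    o=ctrl.get_obs(); e=o['ee_pos']; M=R.from_euler('xyz',o['eef_rot']).as_matrix(); yaw=np.arctan2(-M[0,2],M[1,2])
    g=e-.011*M[:,1]
    f0=np.array([np.cos(yaw),np.sin(yaw),0]); c0=g+.066*f0; c0[2]=g[2]-.0708
    v0=np.array([*c0,yaw,0.])
    def pose(v): return R.from_euler('ZY',[v[3],v[4]]).as_matrix(),v[:3]
    views=[S,D]; mb=[];mp=[]
    for p in views:
        r=ctrl.trace('pail',p); q=proj(p,c0+[0,0,.05])[0]
        r=[x for x in r if np.linalg.norm(np.array(x['point'])-q)<35]
        mp.append(r[0]['pixels'].astype(np.float32) if r else None)
        bm=blue(p); yy,xx=np.mgrid[:400,:640]; rad=.11*K(p)[0,0]/(RT(p)[0]@c0+RT(p)[1])[2]; bm[np.hypot(xx-q[0],yy-q[1])>rad]=0; mb.append(bm)
    def rr(p,parts,v):
        R3,t=pose(v); im=np.zeros((400*UP,640*UP),np.uint8)
        for P in parts: hull(p,P@R3.T+t,im)
        return cv2.resize(im.astype(np.float32),(640,400),interpolation=cv2.INTER_AREA)
    def cost(v):
        c=0
        for p,b,m in zip(views,mb,mp):
            i=rr(p,[far,near],v); c+=1-np.minimum(i,b).sum()/np.maximum(i,b).sum()
            if m is not None:
                i=rr(p,[far,near,body],v); c+=1-np.minimum(i,m).sum()/np.maximum(i,m).sum()
        return c+ 0.5*(v[4]/.3)**2*.2
    vv=v0.copy()
    for k in range(3):
        r=minimize(cost,vv,method='Nelder-Mead',options=dict(initial_simplex=np.vstack([vv]+[vv+np.eye(5)[j]*[.008,.008,.008,.1,.08][j] for j in range(5)]),xatol=2e-4,fatol=1e-4,maxiter=400)); vv=r.x
    R3,t=pose(vv); print('pail pred',v0.round(4),'fit',vv.round(4),'cost',round(cost(v0),3),round(r.fun,3),'peak',(t+R3@[0,0,.133]).round(4),'peak pred',(c0+[0,0,.133]).round(4))
    for nm,p in zip('SD',views):
        w=p['img'].copy(); i=rr(p,[far,near,body],vv); ed=cv2.morphologyEx((i>.5).astype(np.uint8),cv2.MORPH_GRADIENT,np.ones((2,2),np.uint8)); w[ed>0]=(0,255,0)
        u=proj(p,t+R3@[0,0,.133])[0]; u2=proj(p,c0+[0,0,.133])[0]
        x0,y0=int(u[0])-70,int(u[1])-60
        w=cv2.resize(w[max(0,y0):y0+130,max(0,x0):x0+150],None,fx=4,fy=4,interpolation=cv2.INTER_CUBIC)
        for uu,col in((u,(255,0,255)),(u2,(255,255,0))): cv2.circle(w,(int((uu[0]+.5-max(0,x0))*4),int((uu[1]+.5-max(0,y0))*4)),4,col,1)
        cv2.imwrite('pics/pf_%s.png'%nm,w[...,::-1])
    return t,R3
if __name__=='__main__':
    hookfit(); pailfit()
E
python3 hang.py
```

```text
hook s,yaw,tilt [-0.     0.383  0.04 ] 0.402 origin [0.6514 0.1808 0.258 ] seat [0.6498 0.1801 0.2131]
hook s,yaw,tilt [-0.002  0.396  0.069] 0.418 origin [0.6512 0.179  0.2581] seat [0.6483 0.1778 0.2132]
hook s,yaw,tilt [0.001 0.441 0.028] 0.342 origin [0.6511 0.1825 0.258 ] seat [0.6499 0.182  0.213 ]
hook free [0.6512 0.1802 0.2595 0.391  0.0437] 0.391
pail pred [0.4557 0.2537 0.0909 0.5784 0.    ] fit [0.4564 0.2517 0.0908 0.5679 0.0029] cost 1.389 1.283 peak [0.4568 0.2519 0.2238] peak pred [0.4557 0.2537 0.2239]
```

View pics/pf_S.png

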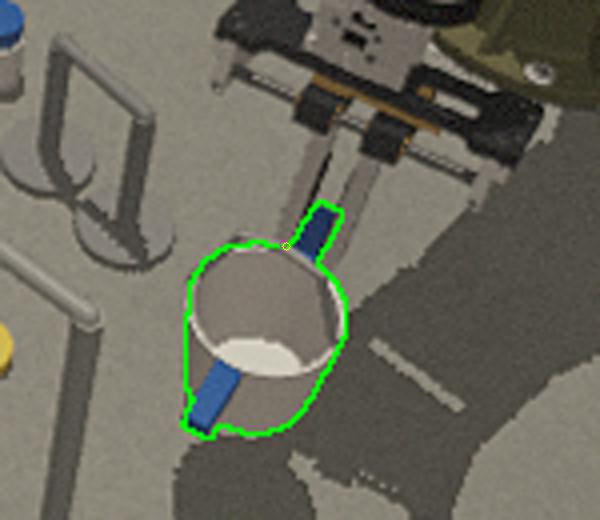

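View pics/pf_D.png

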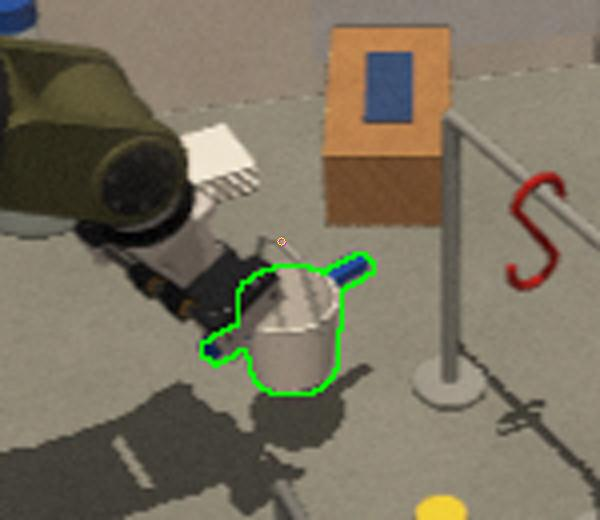

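The pail fit agrees with the arm-based prediction within 2 mm; it is level with the peak at (0.457, 0.2525, 0.224). The hook seat is near (0.650, 0.180, 0.213). Bringing the pail to 120 mm in front of the hook.

>>> play_rows(
  twist=[
    [0,0,-0.013],
    [0,0,-0.013],
    [0,0,-0.013],
    [0,0,-0.013],
    [0,0,-0.013],
    [0,0,-0.013],
    [0,0,-0.013],
    [0,0,-0.013],
    [0,0,-0.013],
    [0,0,0],
    [0,0,0],
  ],
  travel=[
    [0.175,-0.238,0.054],
    [0.175,-0.238,0.054],
    [0.175,-0.238,0.054],
    [0.175,-0.238,0.054],
    [0.175,-0.238,0.054],
    [0.175,-0.238,0.054],
    [0.175,-0.238,0.054],
    [0.175,-0.238,0.054],
    [0.175,-0.238,0.054],
    [0,0,0],
    [0,0,0],
  ],
  grip=[1,1,1,1,1,1,1,1,1,1,1],
)

```text
time_s: 22.15
ee_pos: [0.4823, 0.1123, 0.1758]
eef_rot: [-1.58, -0.333, 0.397]
force: [0.1, -0.5, -1.8]
grip_width: 0.0156
```

```bash
python3 hang.py; python3 rel.py
```

```text
hook s,yaw,tilt [-0.     0.381  0.04 ] 0.4 origin [0.6514 0.1809 0.258 ] seat [0.6498 0.1802 0.2131]
hook s,yaw,tilt [-0.002  0.403  0.06 ] 0.408 origin [0.6516 0.1789 0.2581] seat [0.6491 0.1778 0.2131]
hook s,yaw,tilt [0.001 0.417 0.036] 0.348 origin [0.6511 0.182  0.258 ] seat [0.6496 0.1814 0.213 ]
hook free [0.6515 0.1802 0.2594 0.3946 0.0291] 0.391
pail pred [0.5396 0.137  0.1155 0.3951 0.    ] fit [0.5398 0.1347 0.1168 0.3919 0.0278] cost 1.845 1.775 peak [0.5432 0.1361 0.2497] peak pred [0.5396 0.137  0.2485]
tcp [0.4821 0.1129 0.176 ] [-1.58  -0.333  0.398] railframe [-0.1836  0.0012  0.176 ] hook [-0.1578  0.0019  0.161 ] 0.015421663006217404 [ 0.8  0.2 -1.1]
```

View pics/pf_S.png

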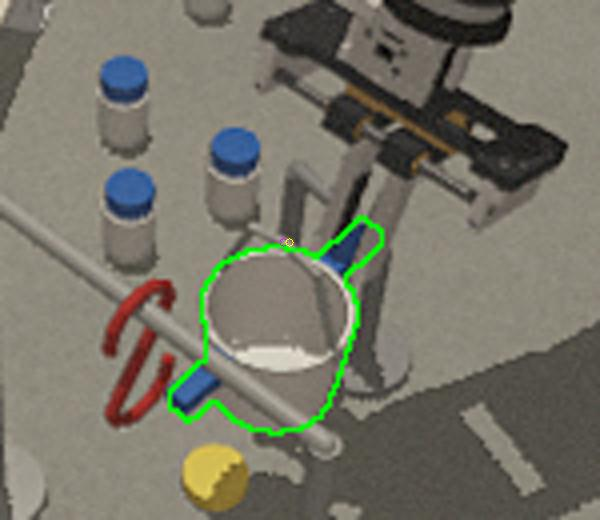

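View pics/pf_D.png

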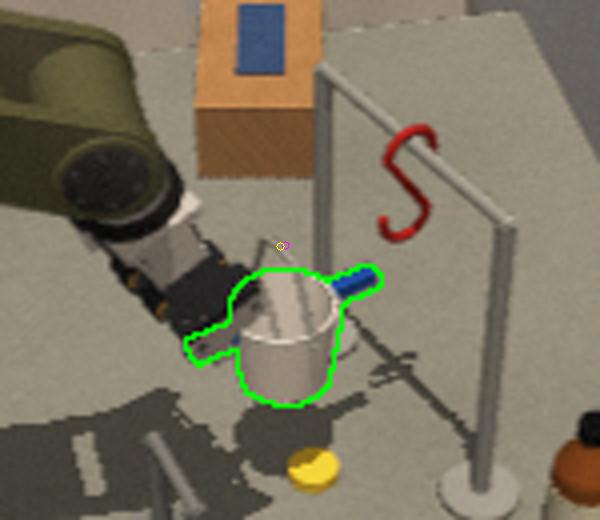

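>>> play_rows(
  twist=[
    [0,0,0],
    [0,0,0],
    [0,0,0],
    [0,0,0],
    [0,0,0],
    [0,0,0],
    [0,0,0],
    [0,0,0],
    [0,0,0],
    [0,0,0],
  ],
  travel=[
    [0.15,0.062,0],
    [0.25,0.103,0],
    [0.25,0.103,0],
    [0.25,0.103,0],
    [0.25,0.103,0],
    [0.25,0.103,0],
    [0.22,0.09,0],
    [0.14,0.058,0],
    [0,0,0],
    [0,0,0],
  ],
  grip=[1,1,1,1,1,1,1,1,1,1],
)

```text
time_s: 23.4
ee_pos: [0.5701, 0.1488, 0.1757]
eef_rot: [-1.58, -0.333, 0.398]
force: [-0.1, -0.3, -1.1]
grip_width: 0.0158
```

```bash
python3 hang.py; python3 rel.py
```

```text
hook s,yaw,tilt [-0.001  0.39   0.032] 0.407 origin [0.6518 0.1805 0.258 ] seat [0.6505 0.1799 0.213 ]
hook s,yaw,tilt [-0.002  0.41   0.034] 0.405 origin [0.6522 0.1793 0.258 ] seat [0.6508 0.1786 0.213 ]
hook s,yaw,tilt [0.001 0.44  0.027] 0.37 origin [0.6511 0.1826 0.258 ] seat [0.65  0.182 0.213]
hook free [0.6514 0.1801 0.2596 0.4094 0.0343] 0.399
pail pred [0.6276 0.1727 0.1157 0.3944 0.    ] fit [ 0.6294  0.1717  0.1141  0.3896 -0.0061] cost 1.71 1.653 peak [0.6287 0.1714 0.2471] peak pred [0.6276 0.1727 0.2487]
tcp [0.5701 0.1487 0.1762] [-1.58  -0.334  0.397] railframe [-0.0886  0.0008  0.1762] hook [-0.0628  0.0015  0.1612] 0.015312486567208773 [-0.3 -0.5 -1.3]
```

View pics/pf_S.png

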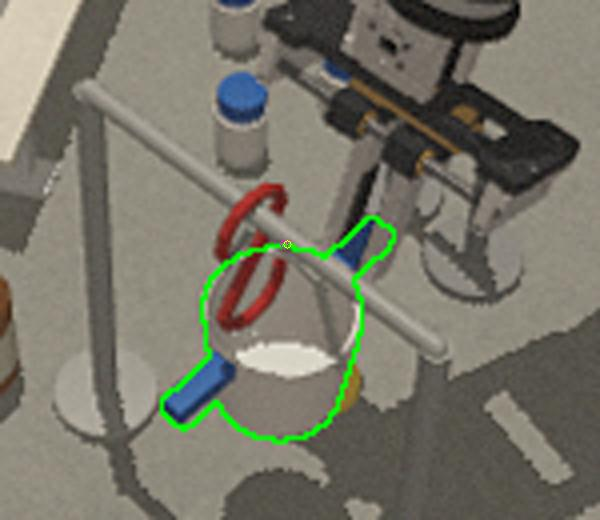

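View pics/pf_D.png

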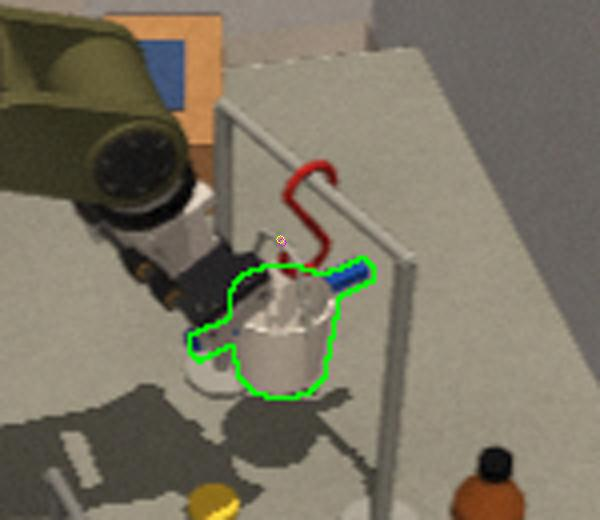

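The wire peak (marker) sits just above and in front of the hook's lower tip. Seating it.

>>> play_rows(
  twist=[
    [0,0,0],
    [0,0,0],
    [0,0,0],
    [0,0,0],
    [0,0,0],
    [0,0,0],
    [0,0,0],
    [0,0,0],
  ],
  travel=[
    [0.115,0.047,-0.1],
    [0.115,0.047,-0.1],
    [0.065,0.027,-0.15],
    [0.065,0.027,-0.15],
    [0.037,0.015,-0.08],
    [0.037,0.015,-0.06],
    [0,0,0],
    [0,0,0],
  ],
  grip=[1,1,1,1,1,1,1,1],
)

```text
time_s: 24.45
ee_pos: [0.592, 0.1577, 0.1442]
eef_rot: [-1.58, -0.334, 0.398]
force: [-0.3, -0.2, -1.3]
grip_width: 0.0156
```

```bash
python3 hang.py; python3 rel.py
```

```text
hook s,yaw,tilt [-0.001  0.38   0.051] 0.425 origin [0.6512 0.1805 0.258 ] seat [0.6491 0.1796 0.2131]
hook s,yaw,tilt [-0.002  0.399  0.053] 0.436 origin [0.6516 0.1794 0.258 ] seat [0.6494 0.1785 0.2131]
hook s,yaw,tilt [0.001 0.44  0.048] 0.378 origin [0.6507 0.1819 0.258 ] seat [0.6487 0.181  0.2131]
hook free [0.651  0.1797 0.2594 0.3989 0.0428] 0.414
pail pred [0.6496 0.1818 0.0839 0.3945 0.    ] fit [0.6507 0.1805 0.0841 0.3918 0.008 ] cost 1.538 1.47 peak [0.6517 0.1809 0.2171] peak pred [0.6496 0.1818 0.2169]
tcp [0.5921 0.1577 0.1442] [-1.58  -0.334  0.398] railframe [-0.0649  0.0008  0.1442] hook [-0.0391  0.0015  0.1292] 0.015275184339489737 [ 0.3  0.3 -1.6]
```

View pics/pf_S.png

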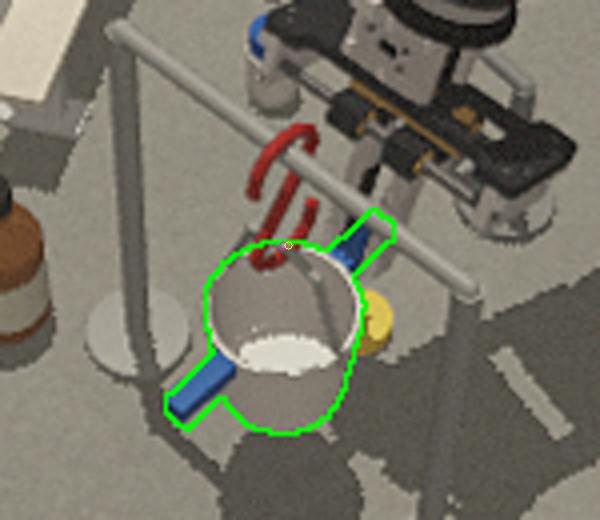

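View pics/pf_D.png

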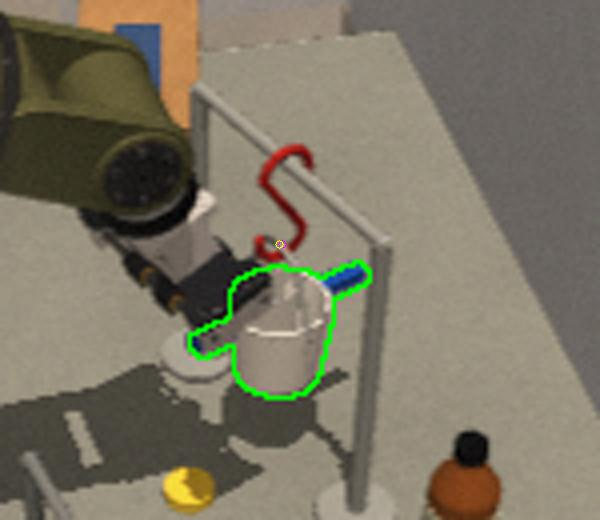

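>>> play_rows(
  twist=[
    [0,0,0],
    [0,0,0],
    [0,0,0],
    [0,0,0],
    [0,0,0],
    [0,0,0],
  ],
  travel=[
    [-0.01,-0.004,-0.02],
    [-0.01,-0.004,-0.02],
    [0,0,-0.02],
    [0,0,-0.02],
    [0,0,0],
    [0,0,0],
  ],
  grip=[1,1,1,1,1,1],
)

```text
time_s: 25.3
ee_pos: [0.5913, 0.1574, 0.1405]
eef_rot: [-1.58, -0.334, 0.398]
force: [-0.1, 0.1, 3.7]
grip_width: 0.0155
```

```bash
python3 hang.py|grep -v 'hook s'; python3 rel.py
python3 - <<'E'
from h import *
for i in range(3): cam('wrist'); print(ctrl.get_obs()['force'].round(2))
E
```

```text
hook free [0.6512 0.1802 0.2589 0.3784 0.0418] 0.41
pail pred [0.6488 0.1814 0.0799 0.3945 0.    ] fit [ 0.6527  0.1811  0.0813  0.388  -0.0256] cost 1.601 1.495 peak [0.6496 0.1798 0.2143] peak pred [0.6488 0.1814 0.2129]
tcp [0.5912 0.1573 0.1403] [-1.58  -0.334  0.398] railframe [-0.0658  0.0008  0.1403] hook [-0.04    0.0015  0.1253] 0.01569387268598811 [ 0.8 -0.4  3.9]
[0.59 0.57 4.66]
[-0.15  0.    4.16]
[0.78 0.26 3.96]
```

View pics/pf_D.png

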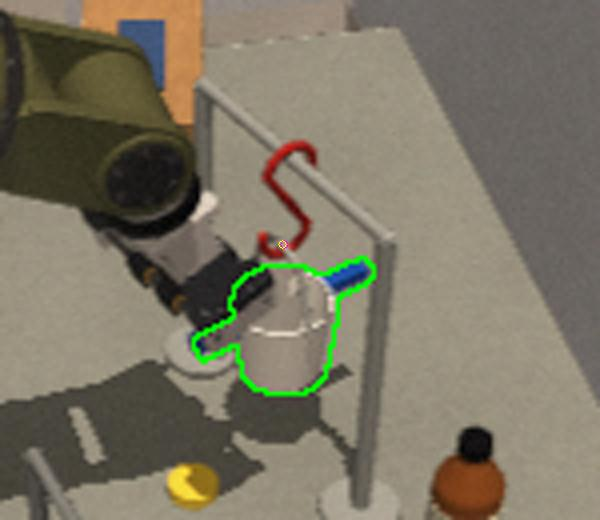

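Contact is confirmed (vertical force about +4 N). Releasing gently.

>>> play_rows(
  twist=[
    [0,0,0],
    [0,0,0],
    [0,0,0],
    [0,0,0],
    [0,0,0],
    [0,0,0],
    [0,0,0],
    [0,0,0],
    [0,0,0],
    [0,0,0],
    [0,0,0],
  ],
  travel=[
    [0,0,0.01],
    [0,0,0],
    [0,0,0],
    [0,0,0],
    [0,0,0],
    [0,0,0],
    [0,0,0],
    [0,0,0],
    [0,0,0],
    [0,0,0],
    [0,0,0],
  ],
  grip=[1,0.6,0.5,0.4,0.3,0.2,0.1,0,0,0,0],
  force=20,
)

```text
time_s: 26.8
ee_pos: [0.591, 0.1573, 0.1405]
eef_rot: [-1.58, -0.333, 0.398]
force: [0.1, 0.6, -0.6]
grip_width: 0.0473
```

```bash
python3 hang.py|grep -v 'hook s'; python3 rel.py; python3 -c "
from h import *
save(cam('wrist'),'w10.png')"
```

```text
hook free [0.6516 0.1804 0.2589 0.3912 0.0279] 0.402
pail pred [0.6486 0.1814 0.0801 0.3945 0.    ] fit [ 0.6522  0.1808  0.0809  0.4291 -0.016 ] cost 1.625 1.526 peak [0.6503 0.1799 0.2139] peak pred [0.6486 0.1814 0.2131]
tcp [0.591  0.1573 0.1405] [-1.58  -0.333  0.398] railframe [-0.066   0.0009  0.1405] hook [-0.0402  0.0016  0.1255] 0.04676242768882716 [-0.7 -0.1 -0.3]
```

View pics/pf_S.png

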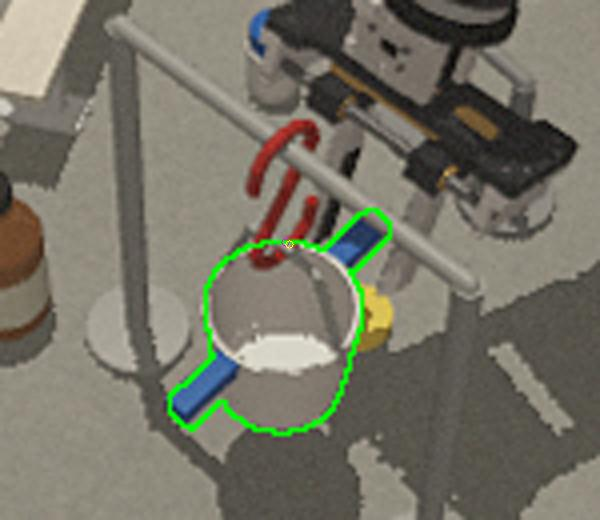

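View pics/w10.png

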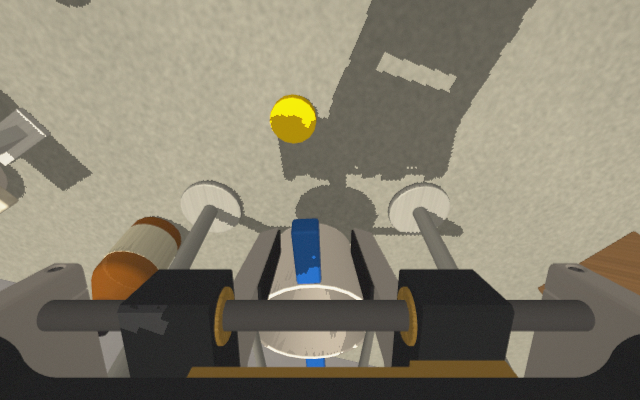

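The pail hangs released (fit: peak about 1 mm from the seat, level), and the lug is free between the open fingers. Backing straight out, then raising and un-tilting.

>>> play_rows(
  twist=[
    [0,0,0],
    [0,0,0],
    [0,0,0],
    [0,0,0],
    [0,0,0],
    [0,0,0],
    [0,0,0],
    [0,0,0],
    [0,0,0],
  ],
  travel=[
    [-0.1,-0.041,0],
    [-0.15,-0.062,0],
    [-0.2,-0.082,0],
    [-0.25,-0.103,0],
    [-0.3,-0.123,0],
    [-0.3,-0.123,0],
    [-0.3,-0.123,0.1],
    [-0.2,-0.082,0.2],
    [0,0,0.2],
  ],
  grip=[0,0,0,0,0,0,0,0,0],
)

```text
time_s: 28.0
ee_pos: [0.4997, 0.1199, 0.166]
eef_rot: [-1.58, -0.333, 0.397]
force: [-0.1, 0.0, 0.4]
grip_width: 0.0472
```

```bash
python3 hang.py|grep -v 'hook s'; python3 rel.py
python3 - <<'E'
from h import *
p=cam('side'); 
for u in [(345,395),(420,360),(334,400)]: print(u,onz(p,u,0).round(3), onz(p,u,.25).round(3))
save(p,'d11.png'); q=cam('scene'); save(q,'s11.png')
for u in [(240,143),(205,120),(300,108)]: print(u,onz(q,u,0).round(3))
E
cp pics/pf_S.png pics/pf_S11.png
```

```text
hook free [0.6514 0.1804 0.2593 0.4064 0.041 ] 0.411
pail pred [0.559  0.1445 0.1059 0.3944 0.    ] fit [0.6095 0.0948 0.0923 1.7827 0.0122] cost 3.774 3.23 peak [0.6092 0.0964 0.2252] peak pred [0.559  0.1445 0.2389]
tcp [0.5011 0.1204 0.1652] [-1.58  -0.333  0.398] railframe [-0.1632  0.0009  0.1652] hook [-0.1374  0.0016  0.1502] 0.046985464091305655 [ 0.6 -0.1  0.6]
(345, 395) [ 0.531 -0.461  0.   ] [ 0.491 -0.56   0.25 ]
(420, 360) [ 0.753 -0.412  0.   ] [ 0.664 -0.521  0.25 ]
(334, 400) [ 0.5   -0.468  0.   ] [ 0.467 -0.565  0.25 ]
(240, 143) [ 0.642 -0.529  0.   ]
(205, 120) [ 0.717 -0.699  0.   ]
(300, 108) [ 0.378 -0.63   0.   ]
```

View pics/s11.png

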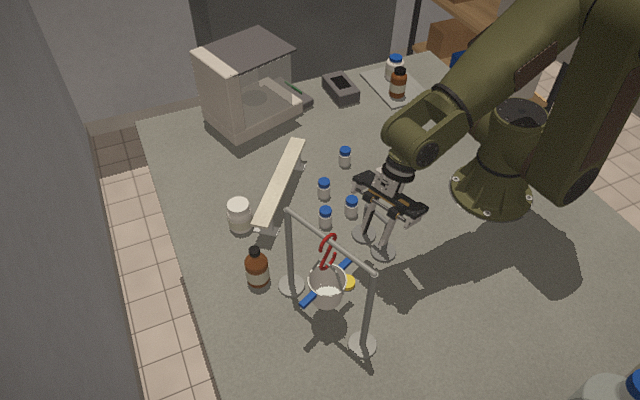

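View pics/d11.png

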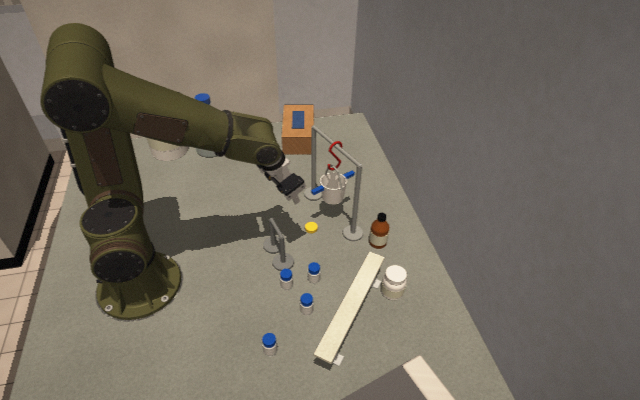

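The pail hangs on the hook clear of everything. Un-tilting, rising, then swinging over to the jars.

>>> play_rows(
  twist=[
    [-0.0205,0.0489,0],
    [-0.0205,0.0489,0],
    [-0.0205,0.0489,0],
    [-0.0205,0.0489,0],
    [0,0,-0.0936],
    [0,0,-0.0936],
    [0,0,-0.0936],
    [0,0,-0.0936],
    [0,0,-0.0936],
    [0,0,-0.0936],
    [0,0,-0.0936],
    [0,0,-0.0936],
  ],
  travel=[
    [0,0,0.42],
    [0,0,0.42],
    [0,0,0.42],
    [0,0,0.42],
    [0,-0.23,0],
    [0,-0.23,0],
    [0,-0.23,0],
    [0,-0.23,0],
    [0,-0.23,0],
    [0,-0.23,0],
    [0,-0.23,0],
    [0,-0.23,0],
  ],
  grip=[0,0,0,0,0,0,0,0,0,0,0,0],
)

```text
time_s: 29.55
ee_pos: [0.5011, 0.028, 0.2489]
eef_rot: [-1.58, 0.0, -0.785]
force: [-0.6, -0.0, -0.3]
grip_width: 0.0469
```

>>> play_rows(
  twist=[
    [0,0,-0.0936],
    [0,0,-0.0936],
    [0,0,-0.0936],
    [0,0,-0.0936],
    [0,0,-0.0936],
    [0,0,-0.0936],
    [0,0,-0.0936],
    [0,0,-0.0936],
    [0,0,-0.0936],
    [0,0,-0.0936],
    [0,0,0],
    [0,0,0],
  ],
  travel=[
    [0.05,-0.23,-0.1],
    [0.05,-0.23,-0.1],
    [0.05,-0.23,-0.1],
    [0.05,-0.23,-0.1],
    [0.05,-0.23,-0.1],
    [0.05,-0.23,-0.1],
    [0.05,-0.23,-0.1],
    [0.05,-0.23,-0.1],
    [0.05,-0.23,-0.1],
    [0.05,-0.23,-0.1],
    [0,0,0],
    [0,0,0],
  ],
  grip=[-0.4,-0.4,-0.4,-0.4,-0.4,-0.4,-0.4,-0.4,-0.4,-0.4,-0.4,-0.4],
)

```text
time_s: 30.75
ee_pos: [0.5259, -0.0865, 0.1992]
eef_rot: [-1.581, -0.001, -2.245]
force: [0.0, 0.3, 0.5]
grip_width: 0.0657
```

```bash
cat > jars.py <<'E'
from h import *
from scipy.optimize import fsolve
th=np.linspace(0,2*np.pi,40,endpoint=False)
def capm(p,x,y,zb,r=.018):
    P=np.vstack([np.c_[x+r*np.cos(th),y+r*np.sin(th),0*th+z] for z in(zb+.044,zb+.062)])
    h=cv2.convexHull(proj(p,P).astype(np.float32)); m=cv2.moments(h); return np.array([m['m10'],m['m01']])/m['m00'],m['m00']
def led(x,y,a=-.678,c=(.6045,-.2415)):
    d=np.array([x-c[0],y-c[1]]); return np.array([np.cos(a)*d[0]+np.sin(a)*d[1],-np.sin(a)*d[0]+np.cos(a)*d[1]])
def look(names=('scene','side'),pre='j'):
    for nm in names:
        p=cam(nm); save(p,pre+'_'+nm+'.png'); h=cv2.cvtColor(p['img'],cv2.COLOR_RGB2HSV)
        m=((h[...,0]>100)&(h[...,0]<128)&(h[...,1]>120)&(h[...,2]>45)).astype(np.uint8)
        n,l,st,c=cv2.connectedComponentsWithStats(m)
        for i in range(1,n):
            if st[i,4]<40: continue
            for zb in(0,.08):
                s,_,ok,_=fsolve(lambda q: capm(p,*q,zb)[0]-c[i],onz(p,c[i],.055+zb)[:2],full_output=1)
                a=capm(p,*s,zb)[1]
                if .2<s[0]<.8 and -.45<s[1]<.1 and .4<st[i,4]/a<1.3: print(nm,'zb',zb,'xy',s.round(4),'ledge',led(*s).round(3),'area',st[i,4],round(a),c[i].round(0))
if __name__=='__main__':
    import sys
    o=ctrl.get_obs(); M=R.from_euler('xyz',o['eef_rot']).as_matrix(); print('t',o['time_s'],'tcp',o['ee_pos'].round(4),o['eef_rot'].round(3),'approach',M[:,1].round(3),'q',o['qpos'].round(2),'w',o['grip_width'],'F',o['force'].round(1),'led',led(*o['ee_pos'][:2]).round(4))
    look(sys.argv[1:] or ('scene','side'))
E
python3 jars.py scene side wrist
```

```text
t 30.75 tcp [ 0.5259 -0.0865  0.1992] [-1.581e+00 -1.000e-03 -2.245e+00] approach [-0.008  0.006 -1.   ] q [-0.23  0.28  1.58  0.    1.29  0.44] w 0.0656845233896381 F [0.  0.3 0.5] led [-0.1584  0.0715]
scene zb 0 xy [ 0.4838 -0.195 ] ledge [-0.123 -0.04 ] area 101 131 [324. 182.]
scene zb 0.08 xy [ 0.5197 -0.1209] ledge [-0.142  0.041] area 101 155 [324. 182.]
scene zb 0 xy [ 0.4411 -0.0954] ledge [-0.219  0.011] area 107 141 [351. 200.]
scene zb 0.08 xy [ 0.4796 -0.031 ] ledge [-0.229  0.086] area 107 166 [351. 200.]
scene zb 0 xy [ 0.528  -0.0891] ledge [-0.155  0.071] area 113 148 [325. 211.]
scene zb 0.08 xy [ 0.5596 -0.0252] ledge [-0.171  0.14 ] area 113 174 [325. 211.]
scene zb 0 xy [0.5571 0.0945] ledge [-0.248  0.232] area 81 181 [345. 263.]
side zb 0 xy [ 0.528 -0.087] ledge [-0.156  0.072] area 115 131 [314. 268.]
side zb 0.08 xy [ 0.5147 -0.1479] ledge [-0.129  0.017] area 115 152 [314. 268.]
side zb 0 xy [ 0.441  -0.0946] ledge [-0.22   0.012] area 114 135 [286. 274.]
side zb 0.08 xy [ 0.4342 -0.1549] ledge [-0.187 -0.039] area 114 158 [286. 274.]
side zb 0 xy [ 0.4843 -0.1933] ledge [-0.124 -0.038] area 124 150 [306. 299.]
side zb 0.08 xy [ 0.4742 -0.2463] ledge [-0.098 -0.085] area 124 175 [306. 299.]
side zb 0 xy [ 0.3617 -0.2975] ledge [-0.154 -0.196] area 148 178 [269. 339.]
side zb 0.08 xy [ 0.3607 -0.3427] ledge [-0.126 -0.232] area 148 208 [269. 339.]
wrist zb 0 xy [ 0.5278 -0.0905] ledge [-0.154  0.07 ] area 794 880 [320. 195.]
wrist zb 0.08 xy [ 0.5394 -0.0751] ledge [-0.155  0.089] area 794 1576 [320. 195.]
wrist zb 0 xy [ 0.4466 -0.1011] ledge [-0.211  0.01 ] area 392 856 [272. 243.]
wrist zb 0 xy [ 0.4834 -0.1964] ledge [-0.123 -0.041] area 730 821 [345. 282.]
wrist zb 0.08 xy [ 0.5062 -0.1544] ledge [-0.131  0.006] area 730 1469 [345. 282.]
```

View pics/j_wrist.png

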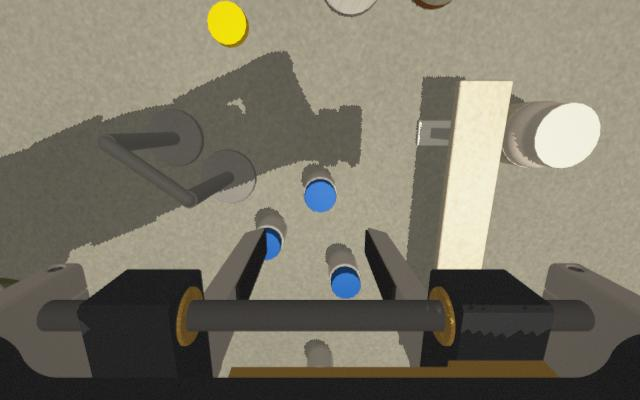

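All three cameras agree on the jar at (0.528, -0.089), seen between and ahead of the fingers at (320,195). Descending on it.

>>> play_rows(
  twist=[
    [-0.004,-0.005,0],
    [0,0,0],
    [0,0,0],
    [0,0,0],
    [0,0,0],
    [0,0,0],
    [0,0,0],
    [0,0,0],
    [0,0,0],
    [0,0,0],
    [0,0,0],
    [0,0,0],
  ],
  travel=[
    [0.04,-0.05,-0.3],
    [0,0,-0.4],
    [0,0,-0.4],
    [0,0,-0.4],
    [0,0,-0.4],
    [0,0,-0.4],
    [0,0,-0.4],
    [0,0,-0.4],
    [0,0,-0.24],
    [0,0,-0.18],
    [0,0,0],
    [0,0,0],
  ],
  grip=[-0.4,-0.4,-0.4,-0.4,-0.4,-0.4,-0.4,-0.4,-0.4,-0.4,-0.4,-0.4],
)

```text
time_s: 32.1
ee_pos: [0.5284, -0.0891, 0.0241]
eef_rot: [-1.569, 0.0, -2.248]
force: [-0.6, 0.1, 1.1]
grip_width: 0.0661
```

>>> play_rows(
  twist=[
    [0,0,0],
    [0,0,0],
    [0,0,0],
    [0,0,0],
    [0,0,0],
    [0,0,0],
    [0,0,0],
  ],
  travel=[
    [0,0,0],
    [0,0,0],
    [0,0,0],
    [0,0,0],
    [0,0,0],
    [0,0,0],
    [0,0,0],
  ],
  grip=[-0.2,-0.1,0,0.1,0.2,0.3,0.3],
  force=25,
)

```text
time_s: 32.8
ee_pos: [0.5281, -0.0892, 0.0236]
eef_rot: [-1.57, -0.0, -2.249]
force: [-0.2, -0.8, 2.4]
grip_width: 0.0397
```

>>> play_rows(
  twist=[
    [0,0,0],
    [0,0,0],
    [0,0,0],
    [0,0,0],
    [0,0,0],
    [0,0,0],
    [0,0,0],
    [0,0,0],
  ],
  travel=[
    [0,0,0.15],
    [0,0,0.35],
    [0,0,0.45],
    [0,0,0.45],
    [0,0,0.45],
    [0,0,0.45],
    [0,0,0.45],
    [0,0,0.05],
  ],
  grip=[0.3,0.3,0.3,0.3,0.3,0.3,0.3,0.3],
)

```text
time_s: 33.6
ee_pos: [0.5289, -0.0894, 0.1663]
eef_rot: [-1.566, 0.002, -2.249]
force: [0.6, -0.4, -1.1]
grip_width: 0.0393
```

>>> play_rows(
  twist=[
    [0,0,0],
    [0,0,0],
    [0,0,0],
    [0,0,0],
    [0,0,0],
    [0,0,0],
    [0,0,0],
    [0,0,0],
    [0,0,0],
    [0,0,0],
    [0,0,0],
  ],
  travel=[
    [0.15,-0.093,0],
    [0.28,-0.173,0],
    [0.35,-0.217,0],
    [0.35,-0.217,0],
    [0.35,-0.217,0],
    [0.35,-0.217,0],
    [0.35,-0.217,0],
    [0.3,-0.186,0],
    [0.176,-0.109,0],
    [0,0,0],
    [0,0,0],
  ],
  grip=[0.3,0.3,0.3,0.3,0.3,0.3,0.3,0.3,0.3,0.3,0.3],
)

```text
time_s: 34.7
ee_pos: [0.6604, -0.1714, 0.1618]
eef_rot: [-1.572, -0.001, -2.249]
force: [0.5, 0.5, -0.9]
grip_width: 0.0398
```

```bash
python3 jars.py scene side
python3 - <<'E'
import cv2
a=cv2.imread('pics/j_scene.png'); b=cv2.imread('pics/j_side.png')
cv2.imwrite('pics/js.png',cv2.resize(a[120:270,210:360],None,fx=4,fy=4,interpolation=cv2.INTER_CUBIC))
cv2.imwrite('pics/jd.png',cv2.resize(b[200:370,260:440],None,fx=3.5,fy=3.5,interpolation=cv2.INTER_CUBIC))
E
```

```text
t 34.7 tcp [ 0.6604 -0.1714  0.1618] [-1.572e+00 -1.000e-03 -2.249e+00] approach [-0.001 -0.    -1.   ] q [-0.31  0.64  1.15 -0.    1.35  0.37] w 0.039764468472655995 F [ 0.5  0.5 -0.9] led [-0.0005  0.0897]
scene zb 0 xy [ 0.3613 -0.2991] ledge [-0.153 -0.197] area 85 113 [345. 150.]
scene zb 0.08 xy [ 0.4061 -0.2185] ledge [-0.169 -0.107] area 85 133 [345. 150.]
scene zb 0 xy [ 0.6183 -0.3119] ledge [ 0.055 -0.046] area 127 125 [268. 170.]
scene zb 0.08 xy [ 0.6428 -0.2303] ledge [0.023 0.033] area 127 148 [268. 170.]
scene zb 0 xy [ 0.4838 -0.195 ] ledge [-0.123 -0.039] area 101 131 [324. 182.]
scene zb 0.08 xy [ 0.5189 -0.1227] ledge [-0.141  0.039] area 101 154 [324. 182.]
scene zb 0 xy [ 0.4409 -0.0955] ledge [-0.219  0.011] area 108 141 [351. 200.]
scene zb 0.08 xy [ 0.4794 -0.0311] ledge [-0.229  0.085] area 108 166 [351. 200.]
scene zb 0 xy [0.5575 0.0946] ledge [-0.247  0.232] area 79 182 [345. 263.]
side zb 0 xy [ 0.7062 -0.0602] ledge [-0.035  0.205] area 137 122 [367. 252.]
side zb 0.08 xy [ 0.6796 -0.1231] ledge [-0.016  0.139] area 137 142 [367. 252.]
side zb 0 xy [ 0.4408 -0.0942] ledge [-0.22   0.012] area 118 135 [286. 274.]
side zb 0.08 xy [ 0.4338 -0.1561] ledge [-0.187 -0.041] area 118 158 [286. 274.]
side zb 0 xy [ 0.4843 -0.1933] ledge [-0.124 -0.038] area 124 150 [306. 299.]
side zb 0.08 xy [ 0.4742 -0.2463] ledge [-0.098 -0.085] area 124 175 [306. 299.]
side zb 0 xy [ 0.3618 -0.2975] ledge [-0.154 -0.196] area 149 178 [269. 339.]
side zb 0.08 xy [ 0.3608 -0.3427] ledge [-0.126 -0.232] area 149 208 [269. 339.]
```

View pics/js.png

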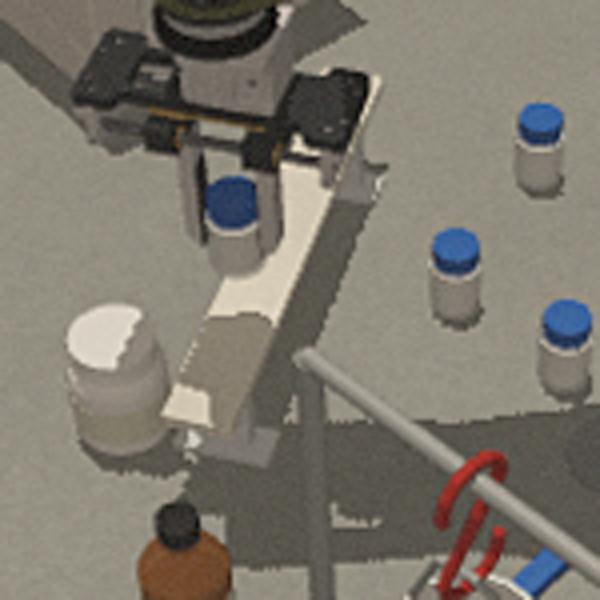

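View pics/jd.png

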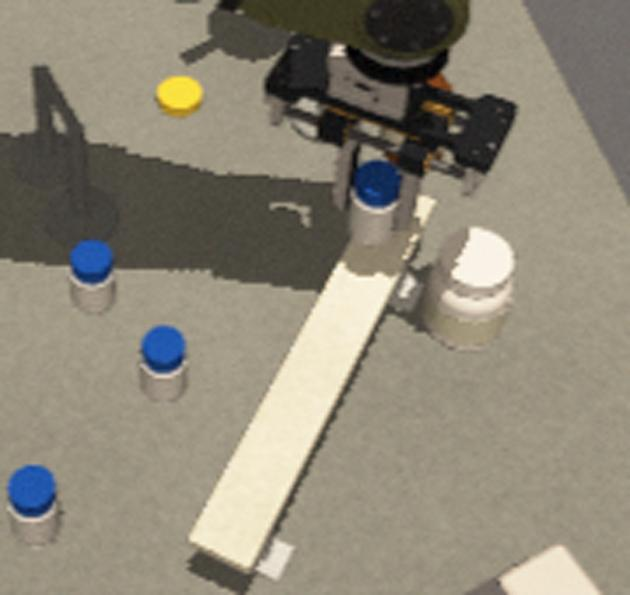

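Jar is upright over the ledge centre line (ledge coords -0.5, 90 mm). Lowering.

>>> play_rows(
  twist=[
    [0,0,0],
    [0,0,0],
    [0,0,0],
    [0,0,0],
    [0,0,0],
    [0,0,0],
    [0,0,0],
    [0,0,0],
    [0,0,0],
    [0,0,0],
    [0,0,0],
  ],
  travel=[
    [0,0,-0.2],
    [0,0,-0.2],
    [0,0,-0.2],
    [0,0,-0.2],
    [0,0,-0.2],
    [0,0,-0.08],
    [0,0,-0.04],
    [0,0,-0.02],
    [0,0,-0.02],
    [0,0,0],
    [0,0,0],
  ],
  grip=[0.3,0.3,0.3,0.3,0.3,0.3,0.3,0.3,0.3,0.3,0.3],
)

```text
time_s: 35.9
ee_pos: [0.6609, -0.1715, 0.1058]
eef_rot: [-1.569, -0.0, -2.249]
force: [-0.1, 0.5, -1.0]
grip_width: 0.0398
```

>>> play_rows(
  twist=[
    [0,0,0],
    [0,0,0],
    [0,0,0],
    [0,0,0],
    [0,0,0],
  ],
  travel=[
    [0,0,-0.02],
    [0,0,-0.02],
    [0,0,0],
    [0,0,0],
    [0,0,0],
  ],
  grip=[0.3,0.3,0.3,0.3,0.3],
)

```text
time_s: 36.4
ee_pos: [0.6609, -0.1714, 0.1037]
eef_rot: [-1.57, -0.0, -2.249]
force: [-0.6, 0.1, 1.0]
grip_width: 0.0397
```

>>> play_rows(
  twist=[
    [0,0,0],
    [0,0,0],
    [0,0,0],
    [0,0,0],
    [0,0,0],
    [0,0,0],
    [0,0,0],
    [0,0,0],
  ],
  travel=[
    [0,0,0],
    [0,0,0],
    [0,0,0],
    [0,0,0],
    [0,0,0],
    [0,0,0],
    [0,0,0],
    [0,0,0],
  ],
  grip=[0.1,0,-0.1,-0.2,-0.3,-0.4,-0.4,-0.4],
)

```text
time_s: 37.2
ee_pos: [0.6608, -0.1715, 0.1035]
eef_rot: [-1.57, -0.0, -2.249]
force: [-0.1, 0.1, 0.7]
grip_width: 0.0659
```

>>> play_rows(
  twist=[
    [0,0,0],
    [0,0,0],
    [0,0,0],
    [0,0,0],
    [0,0,0],
    [0,0,0],
  ],
  travel=[
    [0,0,0.15],
    [0,0,0.3],
    [0,0,0.4],
    [0,0,0.4],
    [0,0,0.4],
    [0,0,0.3],
  ],
  grip=[-0.4,-0.4,-0.4,-0.4,-0.4,-0.4],
)

```text
time_s: 37.8
ee_pos: [0.6611, -0.1716, 0.2039]
eef_rot: [-1.567, 0.001, -2.249]
force: [-0.3, 0.5, 0.9]
grip_width: 0.0657
```

```bash
python3 jars.py scene side|grep -v 'zb 0 '
python3 - <<'E'
import cv2
a=cv2.imread('pics/j_scene.png'); b=cv2.imread('pics/j_side.png')
cv2.imwrite('pics/js.png',cv2.resize(a[120:270,210:360],None,fx=4,fy=4,interpolation=cv2.INTER_CUBIC))
cv2.imwrite('pics/jd.png',cv2.resize(b[200:370,260:440],None,fx=3.5,fy=3.5,interpolation=cv2.INTER_CUBIC))
E
```

```text
t 37.8 tcp [ 0.6611 -0.1716  0.2039] [-1.567e+00  1.000e-03 -2.249e+00] approach [ 0.003 -0.002 -1.   ] q [-0.31  0.61  1.1  -0.    1.43  0.37] w 0.06573808948292104 F [-0.3  0.5  0.9] led [0.0002 0.09  ]
scene zb 0.08 xy [ 0.4063 -0.2186] ledge [-0.169 -0.107] area 83 133 [345. 150.]
scene zb 0.08 xy [ 0.5186 -0.1229] ledge [-0.141  0.038] area 100 154 [324. 182.]
scene zb 0.08 xy [ 0.6604 -0.171 ] ledge [-0.001  0.09 ] area 118 158 [269. 185.]
scene zb 0.08 xy [ 0.4796 -0.0307] ledge [-0.23   0.086] area 111 167 [351. 200.]
side zb 0.08 xy [ 0.6605 -0.1699] ledge [-0.001  0.091] area 124 151 [366. 265.]
side zb 0.08 xy [ 0.4341 -0.1544] ledge [-0.187 -0.039] area 118 157 [286. 274.]
side zb 0.08 xy [ 0.4743 -0.2464] ledge [-0.098 -0.086] area 125 175 [306. 299.]
side zb 0.08 xy [ 0.3608 -0.3427] ledge [-0.126 -0.232] area 149 208 [269. 339.]
```

View pics/js.png

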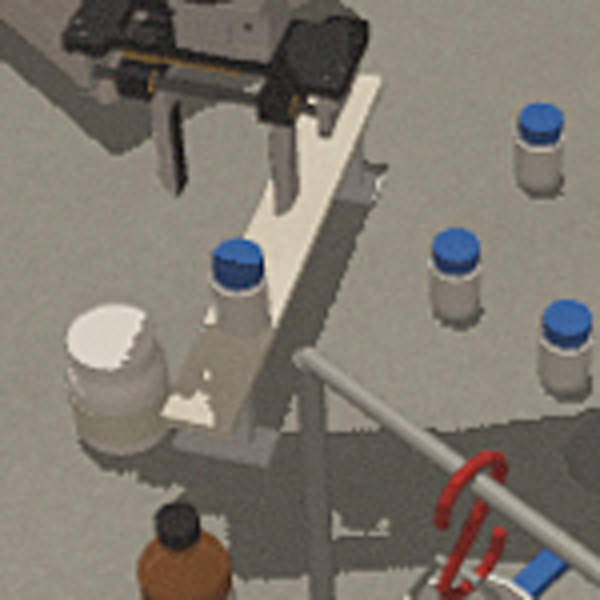

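The jar stands on the ledge at (-1, 90) mm, agreed by both cameras. Next: the jar at (0.441, -0.095).

>>> play_rows(
  twist=[
    [0,0,0],
    [0,0,0],
    [0,0,0],
    [0,0,0],
    [0,0,0],
    [0,0,0],
    [0,0,0],
    [0,0,0],
    [0,0,0],
    [0,0,0],
    [0,0,0],
    [0,0,0],
  ],
  travel=[
    [-0.25,0.087,0],
    [-0.45,0.157,0],
    [-0.45,0.157,0],
    [-0.45,0.157,0],
    [-0.45,0.157,0],
    [-0.45,0.157,0],
    [-0.45,0.157,0],
    [-0.45,0.157,0],
    [-0.45,0.157,0],
    [-0.35,0.122,0],
    [-0.2,0.067,0],
    [0,0,0],
  ],
  grip=[-0.4,-0.4,-0.4,-0.4,-0.4,-0.4,-0.4,-0.4,-0.4,-0.4,-0.4,-0.4],
)

```text
time_s: 39.1
ee_pos: [0.4403, -0.0947, 0.201]
eef_rot: [-1.57, -0.0, -2.249]
force: [0.4, 0.2, -0.8]
grip_width: 0.0656
```

>>> play_rows(
  twist=[
    [0,0,0],
    [0,0,0],
    [0,0,0],
    [0,0,0],
    [0,0,0],
    [0,0,0],
  ],
  travel=[
    [0,0,-0.2],
    [0,0,-0.4],
    [0,0,-0.4],
    [0,0,-0.4],
    [0,0,0],
    [0,0,0],
  ],
  grip=[-0.4,-0.4,-0.4,-0.4,-0.4,-0.4],
)

```text
time_s: 39.7
ee_pos: [0.4411, -0.095, 0.1308]
eef_rot: [-1.571, -0.001, -2.249]
force: [0.6, 0.5, 1.1]
grip_width: 0.0657
```

```bash
python3 jars.py wrist|grep -v 'zb 0.08'
```

```text
t 39.7 tcp [ 0.4411 -0.095   0.1308] [-1.571e+00 -1.000e-03 -2.249e+00] approach [-0.    -0.001 -1.   ] q [-0.29  0.17  1.88 -0.    1.08  0.39] w 0.06568315943463503 F [0.6 0.5 1.1] led [-0.2191  0.0116]
wrist zb 0 xy [ 0.4409 -0.0967] ledge [-0.218  0.01 ] area 1293 1416 [316. 212.]
wrist zb 0 xy [ 0.4877 -0.1958] ledge [-0.12  -0.038] area 930 1450 [420. 260.]
```

View pics/j_wrist.png

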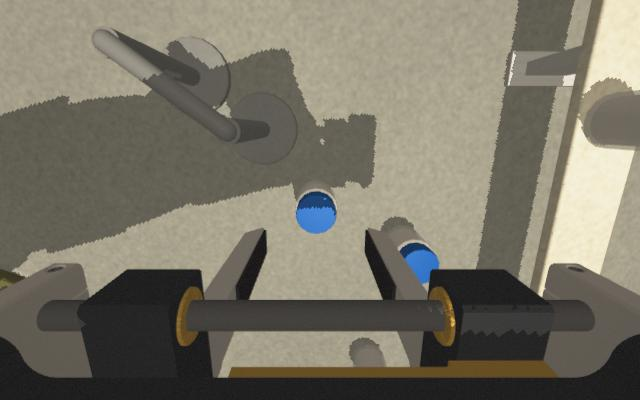

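Jar centred between the fingers (316,212). Descending and gripping.

>>> play_rows(
  twist=[
    [0,0,0],
    [0,0,0],
    [0,0,0],
    [0,0,0],
    [0,0,0],
    [0,0,0],
    [0,0,0],
    [0,0,0],
    [0,0,0],
    [0,0,0],
  ],
  travel=[
    [0,-0.01,-0.2],
    [0,0,-0.4],
    [0,0,-0.4],
    [0,0,-0.4],
    [0,0,-0.4],
    [0,0,-0.2],
    [0,0,-0.1],
    [0,0,-0.04],
    [0,0,0],
    [0,0,0],
  ],
  grip=[-0.4,-0.4,-0.4,-0.4,-0.4,-0.4,-0.4,-0.4,-0.4,-0.4],
)

```text
time_s: 40.75
ee_pos: [0.4412, -0.0955, 0.0246]
eef_rot: [-1.569, 0.0, -2.249]
force: [0.2, 0.7, -0.1]
grip_width: 0.0658
```

>>> play_rows(
  twist=[
    [0,0,0],
    [0,0,0],
    [0,0,0],
    [0,0,0],
    [0,0,0],
    [0,0,0],
    [0,0,0],
  ],
  travel=[
    [0,0,0],
    [0,0,0],
    [0,0,0],
    [0,0,0],
    [0,0,0],
    [0,0,0],
    [0,0,0],
  ],
  grip=[-0.2,-0.1,0,0.1,0.2,0.3,0.3],
)

```text
time_s: 41.45
ee_pos: [0.4408, -0.0954, 0.024]
eef_rot: [-1.57, -0.0, -2.249]
force: [0.2, -0.4, 0.6]
grip_width: 0.0397
```

>>> play_rows(
  twist=[
    [0,0,0],
    [0,0,0],
    [0,0,0],
    [0,0,0],
    [0,0,0],
    [0,0,0],
    [0,0,0],
    [0,0,0],
    [0,0,0],
    [0,0,0],
  ],
  travel=[
    [0,0,0.15],
    [0,0,0.35],
    [0,0,0.45],
    [0,0,0.45],
    [0,0,0.45],
    [0,0,0.45],
    [0,0,0.45],
    [0,0,0.25],
    [0,0,0],
    [0,0,0],
  ],
  grip=[0.3,0.3,0.3,0.3,0.3,0.3,0.3,0.3,0.3,0.3],
)

```text
time_s: 42.45
ee_pos: [0.4405, -0.0953, 0.1733]
eef_rot: [-1.571, -0.001, -2.249]
force: [0.8, 0.2, -0.6]
grip_width: 0.039
```

>>> play_rows(
  twist=[
    [0,0,0],
    [0,0,0],
    [0,0,0],
    [0,0,0],
    [0,0,0],
    [0,0,0],
    [0,0,0],
    [0,0,0],
    [0,0,0],
    [0,0,0],
    [0,0,0],
    [0,0,0],
  ],
  travel=[
    [0.18,-0.133,0],
    [0.3,-0.222,0],
    [0.4,-0.296,0],
    [0.4,-0.296,0],
    [0.4,-0.296,0],
    [0.4,-0.296,0],
    [0.4,-0.296,0],
    [0.4,-0.296,0],
    [0.4,-0.296,0],
    [0.25,-0.185,0],
    [0,0,0],
    [0,0,0],
  ],
  grip=[0.3,0.3,0.3,0.3,0.3,0.3,0.3,0.3,0.3,0.3,0.3,0.3],
)

```text
time_s: 43.65
ee_pos: [0.6169, -0.2259, 0.1725]
eef_rot: [-1.572, -0.001, -2.249]
force: [-0.2, -0.3, -1.5]
grip_width: 0.0397
```

```bash
python3 jars.py |head -1
```

```text
t 43.65 tcp [ 0.6169 -0.2259  0.1725] [-1.572e+00 -1.000e-03 -2.249e+00] approach [-0.001  0.    -1.   ] q [-0.41  0.57  1.23 -0.    1.34  0.27] w 0.03969950681704273 F [-0.2 -0.3 -1.5] led [-0.0001  0.0199]
```

>>> play_rows(
  twist=[
    [0,0,0],
    [0,0,0],
    [0,0,0],
    [0,0,0],
    [0,0,0],
    [0,0,0],
    [0,0,0],
    [0,0,0],
    [0,0,0],
    [0,0,0],
    [0,0,0],
    [0,0,0],
  ],
  travel=[
    [0,0,-0.2],
    [0,0,-0.25],
    [0,0,-0.25],
    [0,0,-0.25],
    [0,0,-0.2],
    [0,0,-0.1],
    [0,0,-0.06],
    [0,0,-0.03],
    [0,0,-0.02],
    [0,0,0],
    [0,0,0],
    [0,0,0],
  ],
  grip=[0.3,0.3,0.3,0.3,0.3,0.3,0.3,0.3,0.3,0.3,0.3,0.3],
)

```text
time_s: 44.95
ee_pos: [0.6174, -0.226, 0.1062]
eef_rot: [-1.569, -0.0, -2.249]
force: [-0.4, -0.3, -1.1]
grip_width: 0.0398
```

>>> play_rows(
  twist=[
    [0,0,0],
    [0,0,0],
    [0,0,0],
    [0,0,0],
    [0,0,0],
  ],
  travel=[
    [0,0,-0.02],
    [0,0,-0.02],
    [0,0,0],
    [0,0,0],
    [0,0,0],
  ],
  grip=[0.3,0.3,0.3,0.3,0.3],
)

```text
time_s: 45.45
ee_pos: [0.6174, -0.226, 0.1041]
eef_rot: [-1.57, -0.0, -2.249]
force: [-0.6, -0.3, 1.3]
grip_width: 0.0399
```

Contact (force went from -1.1 to +1.3 N). Releasing and going to the third jar at (0.484, -0.1945).

>>> play_rows(
  twist=[
    [0,0,0],
    [0,0,0],
    [0,0,0],
    [0,0,0],
    [0,0,0],
    [0,0,0],
    [0,0,0],
    [0,0,0],
  ],
  travel=[
    [0,0,0],
    [0,0,0],
    [0,0,0],
    [0,0,0],
    [0,0,0],
    [0,0,0],
    [0,0,0],
    [0,0,0],
  ],
  grip=[0.1,0,-0.1,-0.2,-0.3,-0.4,-0.4,-0.4],
)

```text
time_s: 46.25
ee_pos: [0.6173, -0.2259, 0.104]
eef_rot: [-1.57, -0.0, -2.249]
force: [0.7, 0.3, -0.1]
grip_width: 0.0659
```

>>> play_rows(
  twist=[
    [0,0,0],
    [0,0,0],
    [0,0,0],
    [0,0,0],
    [0,0,0],
    [0,0,0],
  ],
  travel=[
    [0,0,0.15],
    [0,0,0.3],
    [0,0,0.4],
    [0,0,0.4],
    [0,0,0.4],
    [0,0,0.3],
  ],
  grip=[-0.4,-0.4,-0.4,-0.4,-0.4,-0.4],
)

```text
time_s: 46.85
ee_pos: [0.6176, -0.2261, 0.2044]
eef_rot: [-1.567, 0.0, -2.249]
force: [-0.3, 0.8, -0.0]
grip_width: 0.0656
```

>>> play_rows(
  twist=[
    [0,0,0],
    [0,0,0],
    [0,0,0],
    [0,0,0],
    [0,0,0],
    [0,0,0],
    [0,0,0],
    [0,0,0],
    [0,0,0],
    [0,0,0],
    [0,0,0],
    [0,0,0],
  ],
  travel=[
    [-0.27,0.063,0],
    [-0.4,0.095,0],
    [-0.4,0.095,0],
    [-0.4,0.095,0],
    [-0.4,0.095,0],
    [-0.4,0.095,0],
    [-0.3,0.07,0],
    [-0.1,0.024,-0.2],
    [0,0,-0.4],
    [0,0,-0.4],
    [0,0,-0.4],
    [0,0,0],
  ],
  grip=[-0.4,-0.4,-0.4,-0.4,-0.4,-0.4,-0.4,-0.4,-0.4,-0.4,-0.4,-0.4],
)

```text
time_s: 48.05
ee_pos: [0.483, -0.1939, 0.129]
eef_rot: [-1.574, -0.001, -2.249]
force: [0.8, 0.3, 0.7]
grip_width: 0.0658
```

```bash
python3 jars.py scene side wrist
```

```text
t 48.05 tcp [ 0.483  -0.1939  0.129 ] [-1.574e+00 -1.000e-03 -2.249e+00] approach [-0.003  0.001 -1.   ] q [-0.45  0.32  1.7  -0.    1.12  0.23] w 0.06582240947047907 F [0.8 0.3 0.7] led [-0.1245 -0.0391]
scene zb 0 xy [ 0.3623 -0.2932] ledge [-0.156 -0.192] area 53 114 [345. 151.]
scene zb 0 xy [ 0.5909 -0.3066] ledge [ 0.03  -0.059] area 110 124 [277. 169.]
scene zb 0.08 xy [ 0.6175 -0.2255] ledge [0.    0.021] area 110 147 [277. 169.]
scene zb 0 xy [ 0.4837 -0.195 ] ledge [-0.123 -0.04 ] area 98 131 [324. 182.]
scene zb 0.08 xy [ 0.5188 -0.1227] ledge [-0.141  0.039] area 98 154 [324. 182.]
scene zb 0 xy [ 0.6376 -0.2477] ledge [0.03  0.016] area 124 134 [269. 185.]
scene zb 0.08 xy [ 0.6605 -0.1713] ledge [-0.    0.09] area 124 158 [269. 185.]
scene zb 0 xy [0.5576 0.0948] ledge [-0.247  0.232] area 78 182 [345. 263.]
side zb 0 xy [ 0.6856 -0.1109] ledge [-0.019  0.153] area 123 130 [366. 265.]
side zb 0.08 xy [ 0.6606 -0.17  ] ledge [-0.001  0.091] area 123 151 [366. 265.]
side zb 0 xy [ 0.6393 -0.169 ] ledge [-0.018  0.078] area 136 140 [356. 283.]
side zb 0.08 xy [ 0.6178 -0.2238] ledge [-0.001  0.022] area 136 163 [356. 283.]
side zb 0 xy [ 0.4839 -0.1931] ledge [-0.124 -0.038] area 127 150 [306. 299.]
side zb 0.08 xy [ 0.4739 -0.2461] ledge [-0.099 -0.086] area 127 175 [306. 299.]
side zb 0 xy [ 0.362  -0.2976] ledge [-0.154 -0.196] area 151 178 [269. 340.]
side zb 0.08 xy [ 0.361  -0.3428] ledge [-0.126 -0.232] area 151 208 [269. 340.]
wrist zb 0.08 xy [ 0.6573 -0.1752] ledge [-0.     0.085] area 4350 6169 [550.  25.]
wrist zb 0.08 xy [ 0.6174 -0.2271] ledge [0.001 0.019] area 4051 4404 [529. 152.]
wrist zb 0 xy [ 0.4836 -0.1963] ledge [-0.123 -0.041] area 1281 1405 [316. 212.]
wrist zb 0.08 xy [ 0.4989 -0.1772] ledge [-0.123 -0.016] area 1281 3059 [316. 212.]
wrist zb 0 xy [ 0.3637 -0.2974] ledge [-0.153 -0.195] area 882 1225 [287. 353.]
```

View pics/j_wrist.png

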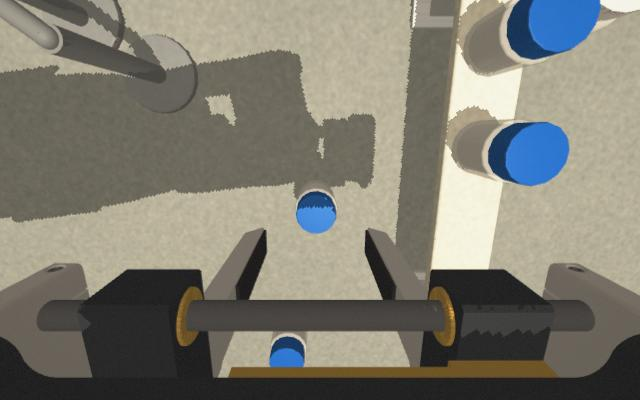

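View pics/j_scene.png

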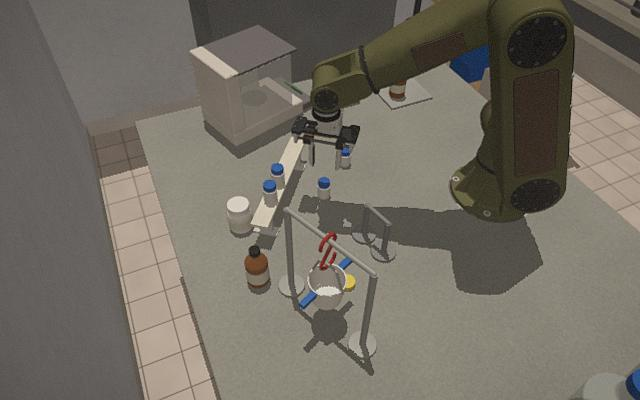

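Two jars stand on the ledge at (0, 21) and (-1, 90) mm; the third is centred at (316,212) between the fingers. Picking it.

>>> play_rows(
  twist=[
    [0,0,0],
    [0,0,0],
    [0,0,0],
    [0,0,0],
    [0,0,0],
    [0,0,0],
    [0,0,0],
    [0,0,0],
    [0,0,0],
    [0,0,0],
  ],
  travel=[
    [0.01,-0.02,-0.2],
    [0,0,-0.4],
    [0,0,-0.4],
    [0,0,-0.4],
    [0,0,-0.4],
    [0,0,-0.2],
    [0,0,-0.08],
    [0,0,-0.03],
    [0,0,0],
    [0,0,0],
  ],
  grip=[-0.4,-0.4,-0.4,-0.4,-0.4,-0.4,-0.4,-0.4,-0.4,-0.4],
)

```text
time_s: 49.2
ee_pos: [0.4847, -0.1955, 0.0267]
eef_rot: [-1.569, 0.0, -2.249]
force: [-0.3, 0.6, 0.5]
grip_width: 0.0658
```

>>> play_rows(
  twist=[
    [0,0,0],
    [0,0,0],
    [0,0,0],
    [0,0,0],
    [0,0,0],
    [0,0,0],
    [0,0,0],
  ],
  travel=[
    [0,0,0],
    [0,0,0],
    [0,0,0],
    [0,0,0],
    [0,0,0],
    [0,0,0],
    [0,0,0],
  ],
  grip=[-0.2,-0.1,0,0.1,0.2,0.3,0.3],
)

```text
time_s: 49.9
ee_pos: [0.4843, -0.1954, 0.026]
eef_rot: [-1.57, -0.0, -2.249]
force: [-0.9, -0.1, 0.6]
grip_width: 0.0393
```

>>> play_rows(
  twist=[
    [0,0,0],
    [0,0,0],
    [0,0,0],
    [0,0,0],
    [0,0,0],
    [0,0,0],
    [0,0,0],
    [0,0,0],
    [0,0,0],
    [0,0,0],
  ],
  travel=[
    [0,0,0.15],
    [0,0,0.35],
    [0,0,0.45],
    [0,0,0.45],
    [0,0,0.45],
    [0,0,0.45],
    [0,0,0.45],
    [0,0,0.25],
    [0,0,0],
    [0,0,0],
  ],
  grip=[0.3,0.3,0.3,0.3,0.3,0.3,0.3,0.3,0.3,0.3],
)

```text
time_s: 50.9
ee_pos: [0.484, -0.1952, 0.1753]
eef_rot: [-1.571, -0.0, -2.249]
force: [0.3, 0.1, -0.3]
grip_width: 0.0395
```

>>> play_rows(
  twist=[
    [0,0,0],
    [0,0,0],
    [0,0,0],
    [0,0,0],
    [0,0,0],
    [0,0,0],
    [0,0,0],
    [0,0,0],
    [0,0,0],
  ],
  travel=[
    [0.17,-0.163,0],
    [0.3,-0.287,0],
    [0.3,-0.287,0],
    [0.3,-0.287,0],
    [0.3,-0.287,0],
    [0.25,-0.239,0],
    [0.164,-0.156,0],
    [0,0,0],
    [0,0,0],
  ],
  grip=[0.3,0.3,0.3,0.3,0.3,0.3,0.3,0.3,0.3],
)

```text
time_s: 51.8
ee_pos: [0.573, -0.2803, 0.1747]
eef_rot: [-1.572, -0.0, -2.249]
force: [0.1, -0.0, -0.7]
grip_width: 0.04
```

>>> play_rows(
  twist=[
    [0,0,0],
    [0,0,0],
    [0,0,0],
    [0,0,0],
    [0,0,0],
    [0,0,0],
    [0,0,0],
    [0,0,0],
    [0,0,0],
    [0,0,0],
    [0,0,0],
    [0,0,0],
  ],
  travel=[
    [0,0,-0.2],
    [0,0,-0.25],
    [0,0,-0.25],
    [0,0,-0.25],
    [0,0,-0.2],
    [0,0,-0.1],
    [0,0,-0.06],
    [0,0,-0.03],
    [0,0,-0.02],
    [0,0,0],
    [0,0,0],
    [0,0,0],
  ],
  grip=[0.3,0.3,0.3,0.3,0.3,0.3,0.3,0.3,0.3,0.3,0.3,0.3],
)

```text
time_s: 53.0
ee_pos: [0.5736, -0.2807, 0.1082]
eef_rot: [-1.57, -0.0, -2.249]
force: [-0.7, 0.4, -0.7]
grip_width: 0.0396
```

```bash
python3 jars.py |head -1
```

```text
t 53.0 tcp [ 0.5736 -0.2807  0.1082] [-1.57  -0.    -2.249] approach [ 0.001 -0.001 -1.   ] q [-0.51  0.59  1.36 -0.    1.19  0.17] w 0.0395584527799589 F [-0.7  0.4 -0.7] led [ 0.0005 -0.0499]
```

>>> play_rows(
  twist=[
    [0,0,0],
    [0,0,0],
    [0,0,0],
    [0,0,0],
    [0,0,0],
  ],
  travel=[
    [0,0,-0.02],
    [0,0,-0.02],
    [0,0,0],
    [0,0,0],
    [0,0,0],
  ],
  grip=[0.3,0.3,0.3,0.3,0.3],
)

```text
time_s: 53.6
ee_pos: [0.5735, -0.2807, 0.106]
eef_rot: [-1.57, -0.0, -2.249]
force: [-0.5, -0.1, 2.5]
grip_width: 0.0399
```

Contact. Releasing, and on to the last jar at (0.362, -0.298).

>>> play_rows(
  twist=[
    [0,0,0],
    [0,0,0],
    [0,0,0],
    [0,0,0],
    [0,0,0],
    [0,0,0],
    [0,0,0],
    [0,0,0],
  ],
  travel=[
    [0,0,0],
    [0,0,0],
    [0,0,0],
    [0,0,0],
    [0,0,0],
    [0,0,0],
    [0,0,0],
    [0,0,0],
  ],
  grip=[0.1,0,-0.1,-0.2,-0.3,-0.4,-0.4,-0.4],
)

```text
time_s: 54.4
ee_pos: [0.5735, -0.2806, 0.106]
eef_rot: [-1.57, -0.0, -2.249]
force: [-0.6, 0.9, -0.5]
grip_width: 0.0655
```

>>> play_rows(
  twist=[
    [0,0,0],
    [0,0,0],
    [0,0,0],
    [0,0,0],
    [0,0,0],
    [0,0,0],
  ],
  travel=[
    [0,0,0.15],
    [0,0,0.3],
    [0,0,0.4],
    [0,0,0.4],
    [0,0,0.4],
    [0,0,0.3],
  ],
  grip=[-0.4,-0.4,-0.4,-0.4,-0.4,-0.4],
)

```text
time_s: 55.0
ee_pos: [0.5738, -0.2808, 0.2063]
eef_rot: [-1.567, 0.0, -2.249]
force: [0.1, -0.3, -0.1]
grip_width: 0.0661
```

>>> play_rows(
  twist=[
    [0,0,0],
    [0,0,0],
    [0,0,0],
    [0,0,0],
    [0,0,0],
    [0,0,0],
    [0,0,0],
    [0,0,0],
    [0,0,0],
    [0,0,0],
    [0,0,0],
    [0,0,0],
  ],
  travel=[
    [-0.25,-0.02,0],
    [-0.45,-0.037,0],
    [-0.45,-0.037,0],
    [-0.45,-0.037,0],
    [-0.45,-0.037,0],
    [-0.45,-0.037,0],
    [-0.45,-0.037,0],
    [-0.45,-0.037,0],
    [-0.45,-0.037,0],
    [-0.3,-0.024,-0.2],
    [-0.09,-0.007,-0.3],
    [0,0,-0.3],
  ],
  grip=[-0.4,-0.4,-0.4,-0.4,-0.4,-0.4,-0.4,-0.4,-0.4,-0.4,-0.4,-0.4],
)

```text
time_s: 56.2
ee_pos: [0.3611, -0.2983, 0.1642]
eef_rot: [-1.568, -0.0, -2.25]
force: [-0.2, -0.2, -0.3]
grip_width: 0.0659
```

>>> play_rows(
  twist=[
    [0,0,0],
    [0,0,0],
  ],
  travel=[
    [0,0,0],
    [0,0,0],
  ],
  grip=[-0.4,-0.4],
)

```text
time_s: 56.4
ee_pos: [0.3617, -0.2982, 0.1644]
eef_rot: [-1.569, -0.0, -2.249]
force: [0.5, 0.2, 0.1]
grip_width: 0.0658
```

```bash
python3 jars.py scene side wrist
```

```text
t 56.4 tcp [ 0.3617 -0.2982  0.1644] [-1.569 -0.    -2.249] approach [ 0.001 -0.001 -1.   ] q [-0.77  0.17  1.8  -0.    1.17 -0.09] w 0.0658213465580218 F [0.5 0.2 0.1] led [-0.1535 -0.1964]
scene zb 0 xy [ 0.361  -0.2983] ledge [-0.154 -0.197] area 86 113 [345. 150.]
scene zb 0.08 xy [ 0.4058 -0.2178] ledge [-0.17  -0.106] area 86 134 [345. 150.]
scene zb 0 xy [ 0.5432 -0.3661] ledge [ 0.03  -0.135] area 100 115 [284. 153.]
scene zb 0.08 xy [ 0.5736 -0.2802] ledge [ 0.   -0.05] area 100 136 [284. 153.]
scene zb 0 xy [ 0.5905 -0.3067] ledge [ 0.03 -0.06] area 113 124 [277. 168.]
scene zb 0.08 xy [ 0.6172 -0.2256] ledge [-0.    0.02] area 113 147 [277. 168.]
scene zb 0 xy [ 0.6376 -0.2478] ledge [0.03  0.016] area 123 134 [269. 185.]
scene zb 0.08 xy [ 0.6605 -0.1713] ledge [-0.    0.09] area 123 158 [269. 185.]
scene zb 0 xy [0.7299 0.0565] ledge [-0.089  0.311] area 144 191 [277. 274.]
side zb 0 xy [ 0.6856 -0.1109] ledge [-0.019  0.153] area 123 130 [366. 265.]
side zb 0.08 xy [ 0.6606 -0.17  ] ledge [-0.001  0.091] area 123 151 [366. 265.]
side zb 0 xy [ 0.6393 -0.1692] ledge [-0.018  0.078] area 137 140 [356. 283.]
side zb 0.08 xy [ 0.6177 -0.224 ] ledge [-0.001  0.022] area 137 164 [356. 283.]
side zb 0 xy [ 0.5919 -0.2282] ledge [-0.018  0.002] area 150 152 [346. 303.]
side zb 0.08 xy [ 0.5739 -0.2786] ledge [-0.001 -0.048] area 150 178 [346. 303.]
side zb 0 xy [ 0.3619 -0.2975] ledge [-0.154 -0.196] area 152 178 [269. 339.]
side zb 0.08 xy [ 0.3609 -0.3428] ledge [-0.126 -0.232] area 152 208 [269. 339.]
wrist zb 0 xy [ 0.6318 -0.3038] ledge [ 0.06  -0.031] area 2454 2302 [561.  17.]
wrist zb 0.08 xy [ 0.5677 -0.2861] ledge [-0.001 -0.058] area 2454 4476 [561.  17.]
wrist zb 0 xy [ 0.3611 -0.3003] ledge [-0.153 -0.198] area 1003 1105 [315. 203.]
wrist zb 0.08 xy [ 0.3746 -0.2834] ledge [-0.153 -0.177] area 1003 2159 [315. 203.]
```

View pics/j_wrist.png

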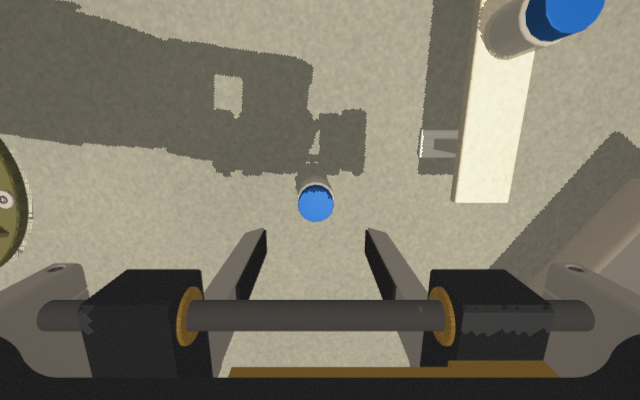

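Three jars on the ledge are fine, but a blue blob in the scene view has moved to (277,274). Checking the pail before continuing.

View pics/j_scene.png

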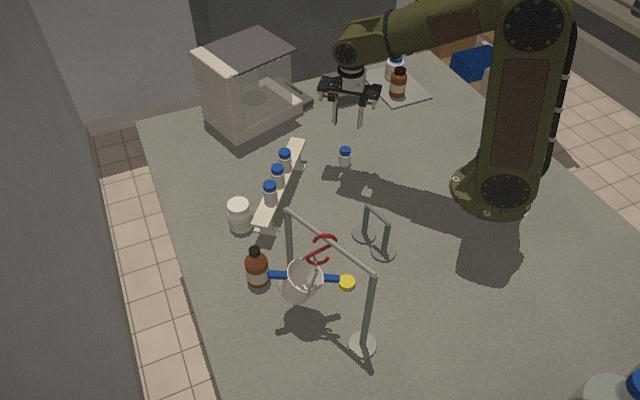

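View pics/j_side.png

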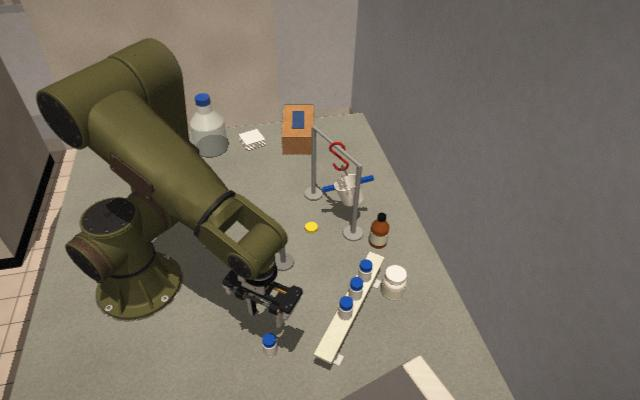

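The disturbance has hit: the pail was knocked and is swinging and twisted on the hook, but still hanging. I'll go on with the last jar and recheck it.

>>> play_rows(
  twist=[
    [0,0,0],
    [0,0,0],
    [0,0,0],
    [0,0,0],
    [0,0,0],
    [0,0,0],
    [0,0,0],
    [0,0,0],
    [0,0,0],
    [0,0,0],
    [0,0,0],
    [0,0,0],
  ],
  travel=[
    [0,0,-0.2],
    [0,0,-0.4],
    [0,0,-0.4],
    [0,0,-0.4],
    [0,0,-0.4],
    [0,0,-0.4],
    [0,0,-0.3],
    [0,0,-0.18],
    [0,0,-0.08],
    [0,0,-0.03],
    [0,0,0],
    [0,0,0],
  ],
  grip=[-0.4,-0.4,-0.4,-0.4,-0.4,-0.4,-0.4,-0.4,-0.4,-0.4,-0.4,-0.4],
)

```text
time_s: 57.75
ee_pos: [0.3618, -0.2982, 0.0245]
eef_rot: [-1.569, -0.0, -2.249]
force: [-0.5, -0.1, 0.1]
grip_width: 0.0657
```

>>> play_rows(
  twist=[
    [0,0,0],
    [0,0,0],
    [0,0,0],
    [0,0,0],
    [0,0,0],
    [0,0,0],
    [0,0,0],
  ],
  travel=[
    [0,0,0],
    [0,0,0],
    [0,0,0],
    [0,0,0],
    [0,0,0],
    [0,0,0],
    [0,0,0],
  ],
  grip=[-0.2,-0.1,0,0.1,0.2,0.3,0.3],
)

```text
time_s: 58.45
ee_pos: [0.3615, -0.298, 0.024]
eef_rot: [-1.57, -0.0, -2.249]
force: [0.1, 0.3, 1.7]
grip_width: 0.0396
```

Run:
```python
from h import *
o=ctrl.get_obs(); print(o['time_s'],o['ee_pos'],o['grip_width'])
a=cam('scene'); b=cam('side')
cr=lambda i:cv2.resize(i,(400,400),interpolation=cv2.INTER_CUBIC)
cv2.imwrite('pics/pk1.png',np.hstack([cr(a['img'][200:320,240:360]),cr(b['img'][120:220,290:390])])[...,::-1])
```

```text
58.45 [ 0.36154129 -0.29804262  0.0240443 ] 0.03961716491284669
```

View pics/pk1.png

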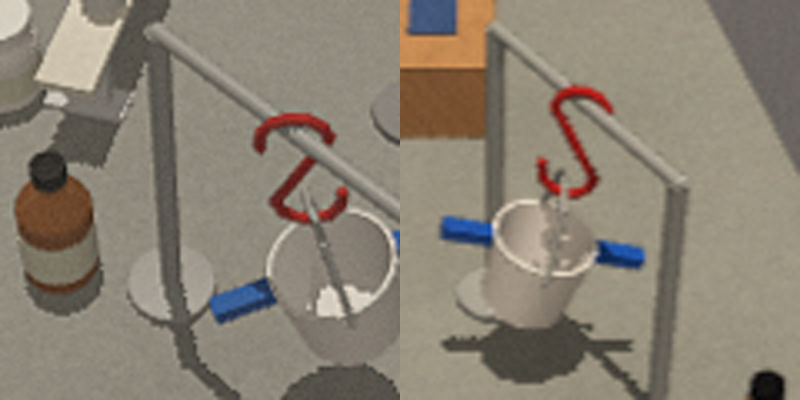

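The jar is gripped; the hook and pail are twisted about 35° and still hanging. Carrying the last jar to its slot.

>>> play_rows(
  twist=[
    [0,0,0],
    [0,0,0],
    [0,0,0],
    [0,0,0],
    [0,0,0],
    [0,0,0],
    [0,0,0],
    [0,0,0],
    [0,0,0],
  ],
  travel=[
    [0,0,0.15],
    [0,0,0.35],
    [0,0,0.45],
    [0,0,0.45],
    [0,0,0.45],
    [0,0,0.45],
    [0,0,0.45],
    [0,0,0.25],
    [0,0,0],
  ],
  grip=[0.3,0.3,0.3,0.3,0.3,0.3,0.3,0.3,0.3],
)

```text
time_s: 59.45
ee_pos: [0.3619, -0.2984, 0.1754]
eef_rot: [-1.567, -0.0, -2.249]
force: [0.0, 0.2, -1.5]
grip_width: 0.0396
```

>>> play_rows(
  twist=[
    [0,0,0],
    [0,0,0],
    [0,0,0],
    [0,0,0],
    [0,0,0],
    [0,0,0],
    [0,0,0],
    [0,0,0],
    [0,0,0],
    [0,0,0],
    [0,0,0],
    [0,0,0],
  ],
  travel=[
    [0.18,-0.04,0],
    [0.3,-0.066,0],
    [0.4,-0.088,0],
    [0.4,-0.088,0],
    [0.4,-0.088,0],
    [0.4,-0.088,0],
    [0.4,-0.088,0],
    [0.4,-0.088,0],
    [0.3,-0.066,0],
    [0.18,-0.04,0],
    [0,0,0],
    [0,0,0],
  ],
  grip=[0.3,0.3,0.3,0.3,0.3,0.3,0.3,0.3,0.3,0.3,0.3,0.3],
)

```text
time_s: 60.65
ee_pos: [0.5291, -0.3348, 0.1732]
eef_rot: [-1.571, -0.0, -2.249]
force: [0.1, 0.1, -0.6]
grip_width: 0.0397
```

```bash
python3 jars.py side|head -1
python3 - <<'E'
from h import *
a=cam('scene'); b=cam('side')
cr=lambda i:cv2.resize(i,(400,400),interpolation=cv2.INTER_CUBIC)
cv2.imwrite('pics/pk2.png',np.hstack([cr(a['img'][200:320,240:360]),cr(b['img'][120:220,290:390])])[...,::-1])
E
```

```text
t 60.65 tcp [ 0.5291 -0.3348  0.1732] [-1.571 -0.    -2.249] approach [-0. -0. -1.] q [-0.62  0.5   1.33 -0.    1.3   0.06] w 0.03972655552079438 F [ 0.1  0.1 -0.6] led [-0.0002 -0.1199]
```

View pics/pk2.png

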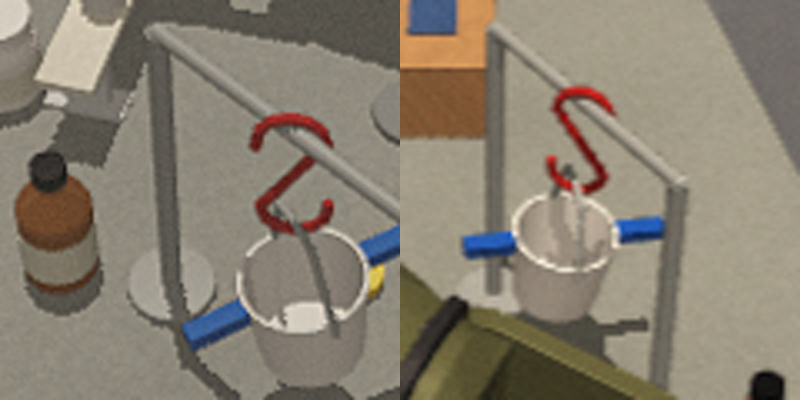

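The pail still hangs but is swinging. Placing the last jar.

>>> play_rows(
  twist=[
    [0,0,0],
    [0,0,0],
    [0,0,0],
    [0,0,0],
    [0,0,0],
    [0,0,0],
    [0,0,0],
    [0,0,0],
    [0,0,0],
    [0,0,0],
    [0,0,0],
    [0,0,0],
  ],
  travel=[
    [0,0,-0.2],
    [0,0,-0.25],
    [0,0,-0.25],
    [0,0,-0.25],
    [0,0,-0.2],
    [0,0,-0.1],
    [0,0,-0.06],
    [0,0,-0.03],
    [0,0,-0.02],
    [0,0,0],
    [0,0,0],
    [0,0,0],
  ],
  grip=[0.3,0.3,0.3,0.3,0.3,0.3,0.3,0.3,0.3,0.3,0.3,0.3],
)

```text
time_s: 62.0
ee_pos: [0.5296, -0.335, 0.1062]
eef_rot: [-1.569, -0.0, -2.249]
force: [0.3, -0.6, -1.0]
grip_width: 0.0392
```

>>> play_rows(
  twist=[
    [0,0,0],
    [0,0,0],
    [0,0,0],
    [0,0,0],
    [0,0,0],
  ],
  travel=[
    [0,0,-0.02],
    [0,0,-0.02],
    [0,0,0],
    [0,0,0],
    [0,0,0],
  ],
  grip=[0.3,0.3,0.3,0.3,0.3],
)

```text
time_s: 62.5
ee_pos: [0.5296, -0.335, 0.1041]
eef_rot: [-1.57, -0.0, -2.249]
force: [-0.3, -0.2, 0.5]
grip_width: 0.0392
```

>>> play_rows(
  twist=[
    [0,0,0],
    [0,0,0],
    [0,0,0],
    [0,0,0],
    [0,0,0],
    [0,0,0],
    [0,0,0],
    [0,0,0],
  ],
  travel=[
    [0,0,0],
    [0,0,0],
    [0,0,0],
    [0,0,0],
    [0,0,0],
    [0,0,0],
    [0,0,0],
    [0,0,0],
  ],
  grip=[0.1,0,-0.1,-0.2,-0.3,-0.4,-0.4,-0.4],
)

```text
time_s: 63.3
ee_pos: [0.5295, -0.335, 0.104]
eef_rot: [-1.57, -0.0, -2.249]
force: [0.5, 0.0, -0.5]
grip_width: 0.0659
```

>>> play_rows(
  twist=[
    [0,0,0],
    [0,0,0],
    [0,0,0],
    [0,0,0],
    [0,0,0],
    [0,0,0],
    [0,0,0],
    [0,0,0],
    [0,0,0],
    [0,0,0],
    [0,0,0],
    [0,0,0],
  ],
  travel=[
    [0,0,0.15],
    [0,0,0.3],
    [0,0,0.4],
    [0,0,0.4],
    [0,0,0.4],
    [0,0,0.3],
    [-0.4,0,0],
    [-0.4,0,0],
    [-0.4,0,0],
    [-0.4,0,0],
    [0,0,0],
    [0,0,0],
  ],
  grip=[-0.4,-0.4,-0.4,-0.4,-0.4,-0.4,-0.4,-0.4,-0.4,-0.4,-0.4,-0.4],
)

```text
time_s: 64.5
ee_pos: [0.4498, -0.3352, 0.2024]
eef_rot: [-1.569, -0.0, -2.249]
force: [0.4, -0.2, 0.0]
grip_width: 0.0654
```

>>> play_rows(
  twist=[
    [0,0,0],
    [0,0,0],
    [0,0,0],
    [0,0,0],
    [0,0,0],
    [0,0,0],
    [0,0,0],
    [0,0,0],
    [0,0,0],
    [0,0,0],
    [0,0,0],
    [0,0,0],
  ],
  travel=[
    [0,0,0],
    [0,0,0],
    [0,0,0],
    [0,0,0],
    [0,0,0],
    [0,0,0],
    [0,0,0],
    [0,0,0],
    [0,0,0],
    [0,0,0],
    [0,0,0],
    [0,0,0],
  ],
  grip=[-0.4,-0.4,-0.4,-0.4,-0.4,-0.4,-0.4,-0.4,-0.4,-0.4,-0.4,-0.4],
)

```text
time_s: 65.7
ee_pos: [0.4495, -0.335, 0.2015]
eef_rot: [-1.57, -0.0, -2.249]
force: [0.1, -0.2, 0.6]
grip_width: 0.0657
```

```bash
python3 jars.py scene side |grep -v 'zb 0 '
python3 - <<'E'
from h import *
cr=lambda i:cv2.resize(i,(260,260),interpolation=cv2.INTER_CUBIC)
rows=[]
A=[];B=[]
for k in range(3):
    a=cam('scene'); b=cam('side'); A.append(cr(a['img'][200:320,240:360])); B.append(cr(b['img'][120:220,290:390])); cam('wrist')
cv2.imwrite('pics/pk3.png',np.vstack([np.hstack(A),np.hstack(B)])[...,::-1])
E
```

```text
t 65.7 tcp [ 0.4495 -0.335   0.2015] [-1.57  -0.    -2.249] approach [ 0.001 -0.001 -1.   ] q [-0.71  0.33  1.51 -0.    1.3  -0.03] w 0.06570113691485913 F [ 0.1 -0.2  0.6] led [-0.0621 -0.17  ]
scene zb 0.08 xy [ 0.529  -0.3352] ledge [-0.   -0.12] area 96 127 [291. 138.]
scene zb 0.08 xy [ 0.5737 -0.2802] ledge [ 0.    -0.049] area 102 136 [284. 153.]
scene zb 0.08 xy [ 0.6172 -0.2253] ledge [-0.     0.021] area 114 147 [277. 169.]
scene zb 0.08 xy [ 0.6605 -0.1714] ledge [-0.    0.09] area 125 158 [269. 185.]
side zb 0.08 xy [ 0.6606 -0.17  ] ledge [-0.001  0.091] area 123 151 [366. 265.]
side zb 0.08 xy [ 0.6178 -0.2238] ledge [-0.001  0.022] area 136 163 [356. 283.]
side zb 0.08 xy [ 0.5737 -0.2784] ledge [-0.001 -0.048] area 152 178 [346. 303.]
side zb 0.08 xy [ 0.5295 -0.3346] ledge [-0.   -0.12] area 154 194 [335. 324.]
```

View pics/pk3.png

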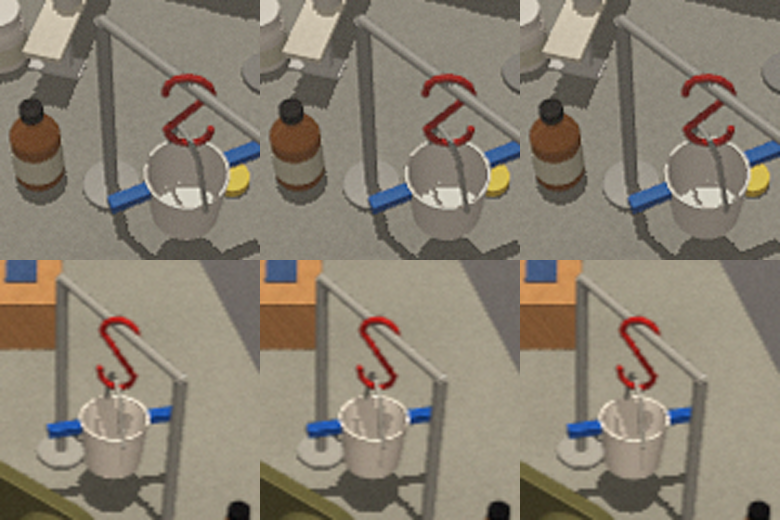

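View pics/j_side.png

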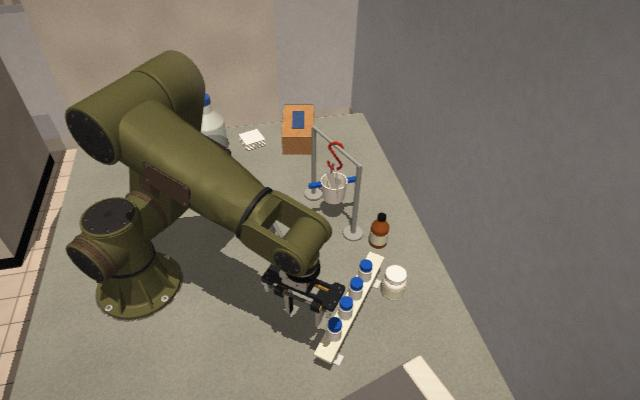

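All four jars stand on the ledge centre line, agreed by both cameras. The pail's swing has nearly died down. Waiting a little, then fitting hook and pail and checking the bystanders.

>>> play_rows(
  twist=[
    [0,0,0],
    [0,0,0],
    [0,0,0],
    [0,0,0],
    [0,0,0],
    [0,0,0],
    [0,0,0],
    [0,0,0],
    [0,0,0],
    [0,0,0],
    [0,0,0],
    [0,0,0],
  ],
  travel=[
    [-0.3,0,0.2],
    [-0.3,0,0.2],
    [-0.3,0,0.2],
    [0,0,0],
    [0,0,0],
    [0,0,0],
    [0,0,0],
    [0,0,0],
    [0,0,0],
    [0,0,0],
    [0,0,0],
    [0,0,0],
  ],
  grip=[-0.4,-0.4,-0.4,-0.4,-0.4,-0.4,-0.4,-0.4,-0.4,-0.4,-0.4,-0.4],
)

```text
time_s: 67.45
ee_pos: [0.4045, -0.335, 0.2315]
eef_rot: [-1.57, -0.0, -2.249]
force: [0.4, -0.1, 0.2]
grip_width: 0.0656
```

>>> play_rows(
  twist=[
    [0,0,0],
    [0,0,0],
    [0,0,0],
    [0,0,0],
    [0,0,0],
    [0,0,0],
    [0,0,0],
    [0,0,0],
    [0,0,0],
    [0,0,0],
    [0,0,0],
    [0,0,0],
  ],
  travel=[
    [0,0,0],
    [0,0,0],
    [0,0,0],
    [0,0,0],
    [0,0,0],
    [0,0,0],
    [0,0,0],
    [0,0,0],
    [0,0,0],
    [0,0,0],
    [0,0,0],
    [0,0,0],
  ],
  grip=[-0.4,-0.4,-0.4,-0.4,-0.4,-0.4,-0.4,-0.4,-0.4,-0.4,-0.4,-0.4],
)

```text
time_s: 68.65
ee_pos: [0.4045, -0.335, 0.2315]
eef_rot: [-1.57, -0.0, -2.249]
force: [0.6, -0.5, 0.7]
grip_width: 0.0657
```

```bash
cat > fin.py <<'E'
from m4 import *
import hang
from hang import far,near,body,blue
rx,ry,ra=.6524,.1816,.39
def b2(v):
    R3=R.from_euler('ZYX',[v[3],v[4],v[5]]).as_matrix(); return R3,v[:3]
best=None
for y0 in (.39,.39-.6,.39+.6):
    x,f,ms=fithook((S,D),[rx,ry,.258,y0,0,0],b2,[.006,.006,.006,.2,.1,.1],[rx,ry,.26])
    if best is None or f<best[1]: best=(x,f)
x,f=best; R3,o=b2(x); up=o+R3@[0,0,.03]; seat=o+R3@[0,0,-.045]
d=up[:2]-[rx,ry]; print('hook',x.round(3),round(f,3),'upper in rail',round(d@[np.cos(ra),np.sin(ra)],4),round(d@[-np.sin(ra),np.cos(ra)],4),up[2].round(4),'tilt',np.arccos(R3[2,2]).round(3),'seat',seat.round(4))
# pail
c0=seat-np.array([0,0,.133]); mp=[];mb=[]
for p in (S,D):
    r=ctrl.trace('pail',p); q=proj(p,c0+[0,0,.05])[0]; r=[k for k in r if np.linalg.norm(np.array(k['point'])-q)<35]; mp.append(r[0]['pixels'].astype(np.float32) if r else None)
    bm=blue(p); yy,xx=np.mgrid[:400,:640]; rad=.11*K(p)[0,0]/(RT(p)[0]@c0+RT(p)[1])[2]; bm[np.hypot(xx-q[0],yy-q[1])>rad]=0; mb.append(bm)
def rr(p,parts,v):
    A,t=b2(v); im=np.zeros((400*UP,640*UP),np.uint8)
    for P in parts: hull(p,P@A.T+t,im)
    return cv2.resize(im.astype(np.float32),(640,400),interpolation=cv2.INTER_AREA)
def cost(v):
    c=0
    for p,bm,m in zip((S,D),mb,mp):
        i=rr(p,[far,near],v); c+=1-np.minimum(i,bm).sum()/np.maximum(i,bm).sum()
        if m is not None: i=rr(p,[far,near,body],v); c+=1-np.minimum(i,m).sum()/np.maximum(i,m).sum()
    return c
bb=None
for y0 in (-.4,0,.4,.8,1.2):
    vv=np.array([*c0,y0-.2,0,0.])
    for k in range(2):
        r=minimize(cost,vv,method='Nelder-Mead',options=dict(initial_simplex=np.vstack([vv]+[vv+np.eye(6)[j]*[.008,.008,.008,.2,.08,.08][j] for j in range(6)]),xatol=2e-4,fatol=1e-4,maxiter=300)); vv=r.x
    if bb is None or r.fun<bb[1]: bb=(vv,r.fun)
vv=bb[0]; A,t=b2(vv); pk=t+A@[0,0,.133]; print('pail',vv.round(3),round(bb[1],3),'peak',pk.round(4),'dist seat',np.linalg.norm(pk-seat).round(4),'tilt',np.arccos(A[2,2]).round(3))
for n,z in(('amber',.065),('tub',.045),('cap',.007)):
    for nm,p in(('S',S),('D',D)):
        r=ctrl.boxes_of(n,p); print(n,nm,[(np.round(k['point']).tolist(),round(k['confidence'],2),onz(p,k['point'],z)[:2].round(3).tolist()) for k in r[:2]])
for nm,p in(('scene',S),('side',D)): save(p,'fin_%s.png'%nm)
E
python3 fin.py; python3 jars.py scene side |grep -v 'zb 0 '
```

```text
hook [ 0.653  0.179  0.259 -0.507  0.024  0.002] 0.432 upper in rail -0.0002 -0.0031 0.2889 tilt 0.025 seat [0.6518 0.1796 0.2139]
pail [ 0.653  0.183  0.082  0.013 -0.003  0.031] 0.889 peak [0.6522 0.1785 0.2146] dist seat 0.0014 tilt 0.031
amber S [([257.0, 267.0], 0.96, [0.771, 0.022]), ([326.0, 251.0], 0.54, [0.589, 0.05])]
amber D [([380.0, 236.0], 0.84, [0.761, -0.012])]
tub S [([238.0, 213.0], 0.67, [0.754, -0.186]), ([323.0, 249.0], 0.16, [0.589, 0.027])]
tub D [([395.0, 284.0], 0.86, [0.753, -0.189])]
cap S [([349.0, 284.0], 0.42, [0.56, 0.13])]
cap D [([307.0, 228.0], 0.51, [0.55, 0.122])]
t 69.2 tcp [ 0.4045 -0.335   0.2315] [-1.57  -0.    -2.249] approach [ 0.001 -0.001 -1.   ] q [-0.76  0.23  1.57 -0.    1.34 -0.08] w 0.06589685853916723 F [-0.4  0.9 -0.4] led [-0.0971 -0.1982]
scene zb 0.08 xy [ 0.5287 -0.3353] ledge [-0.    -0.121] area 96 127 [291. 138.]
scene zb 0.08 xy [ 0.5738 -0.2799] ledge [ 0.    -0.049] area 104 136 [284. 153.]
scene zb 0.08 xy [ 0.617  -0.2256] ledge [-0.    0.02] area 112 146 [277. 168.]
scene zb 0.08 xy [ 0.6606 -0.1716] ledge [-0.    0.09] area 122 158 [269. 185.]
side zb 0.08 xy [ 0.6606 -0.17  ] ledge [-0.001  0.091] area 123 151 [366. 265.]
side zb 0.08 xy [ 0.6178 -0.2238] ledge [-0.001  0.022] area 136 163 [356. 283.]
side zb 0.08 xy [ 0.5739 -0.2786] ledge [-0.001 -0.048] area 150 178 [346. 303.]
side zb 0.08 xy [ 0.5291 -0.3341] ledge [-0.001 -0.119] area 163 194 [334. 324.]
```

View pics/fin_scene.png

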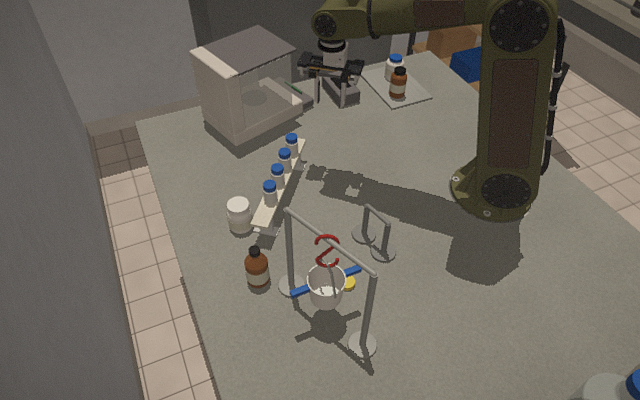

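View pics/fin_side.png

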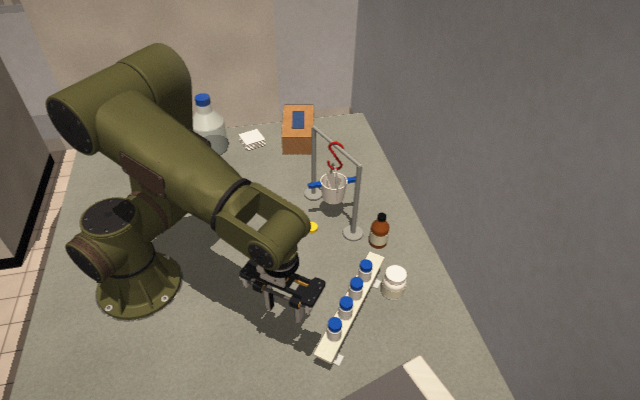

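All conditions check out: hook upright, handle peak 1.4 mm from the seat, four jars on the centre line, bystanders unmoved, gripper open and clear. Handing in.

```bash
python3 -c "
from station import ctrl
print(ctrl.hand_in())"
```

```text
the job is handed in; nothing more can be done
None
```

The bench is cleared and the job handed in: the red S-hook hangs on the rail, the pail hangs from its lower curl, and all four jars stand on the ledge. Everything is released. The run took about 69 s of the 210 s limit, and the hand-in gave no verdict.

**Last checks, scene and side cameras:**

| Item | Result |
|---|---|
| Hook | 3 mm from the rail's middle, `hook_upper` at z = 0.289 m, tilt 0.025 rad |
| Pail | handle peak 1.4 mm from the seat, tilt 0.03 rad, underside about 82 mm above the bench |
| Jars | 4 found; within 1 mm of the ledge's centre line, at about -120, -49, +21 and +90 mm along it |
| Amber bottle, tub, yellow cap | no move seen; single readings scatter by about 10 mm |
| Gripper | open, clear of everything |

**What went less smoothly:**
- **Joint limit:** joint 6 read -2.554 against its -2.55 limit at the pail grasp. The lug was therefore held 66 mm out instead of 72; the grip held, and I turned away from the limit while lifting.
- **Pail knocked:** the pail was knocked while I was placing jars. Hook and pail swung and the hook twisted about 0.9 rad around the rail. The swing had settled by the last look, so I left it, since there is no rule on that angle.
- **Blue-capped white bottle:** one stands on a tray at the far end, well away from the jars. I judged it to be background and left it.
- **Yellow cap:** partly hidden behind a pail lug in the last scene view. Its centre shifted by 3 pixels, and the side view agrees it has not moved.

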